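Set out the colour-coded test desk

TASK

Get the test desk ready: stand the green-capped and the blue-capped dropper bottle upright in the round coaster of their own colour, lay the green-capped and the blue-capped sample tube in the cradle of their own colour, flat across both saddles, and lay the finger oximeter on its outline in the grey tray, lengthwise along it and right way up. Use the ones lying loose in the middle of the table; the white-capped bottle and tube there, and the bottles and tube at the far left, are not needed.

Things in the scene. Friction and masses are not known exactly. Their poses are not given: they have to be found in the camera images.
- bottle_green: Dropper bottle standing upright, white body with a printed blue band, green pointed cap, 64 high; round body 20 across up to height 40, narrower cap above. Origin at the centre of its underside, z up. It stands in the middle of the table; the bottles standing at the back left beside the glove box are others. Loose, under 50 g.
- ring_green: Low round coaster of green plastic, fixed to the table, for the green-capped bottle: outside 56 across, rim 9 high, inside 46 across, floor 3 above the table with a white spot at its centre. Origin at the centre of its underside (table level), z up.
- tube_green: Capped sample tube lying on its side, white with a green cap at one end, 72 long, 14 wide, 13 high. Origin at the middle of its length on its underside, y along the tube, z up. It does not roll. The white-capped tube and the one at the far left are others. Loose, under 30 g.
- cradle_green: Green plastic cradle, fixed: base 44 x 100 x 4 thick with two saddles across it, each 8 thick, centred 23 either side of the middle (38 free between them for fingers). The tube lies across both, along the cradle's y (long axis), either way round, on their floors 22 above the table, between lips 34 apart (in x) reaching 30 high. Origin: centre of the base's underside (table level), z up.
- bottle_blue: Dropper bottle standing upright, white body with a printed blue band, blue pointed cap, 64 high; round body 20 across up to height 40, narrower cap above. Origin at the centre of its underside, z up. It stands in the middle of the table; the bottles standing at the back left beside the glove box are others. Loose, under 50 g.
- ring_blue: Low round coaster of blue plastic, fixed to the table, for the blue-capped bottle: outside 56 across, rim 9 high, inside 46 across, floor 3 above the table with a white spot at its centre. Origin at the centre of its underside (table level), z up.
- tube_blue: Capped sample tube lying on its side, white with a blue cap at one end, 72 long, 14 wide, 13 high. Origin at the middle of its length on its underside, y along the tube, z up. It does not roll. The white-capped tube and the one at the far left are others. Loose, under 30 g.
- cradle_blue: Blue plastic cradle, fixed: base 44 x 100 x 4 thick with two saddles across it, each 8 thick, centred 23 either side of the middle (38 free between them for fingers). The tube lies across both, along the cradle's y (long axis), either way round, on their floors 22 above the table, between lips 34 apart (in x) reaching 30 high. Origin: centre of the base's underside (table level), z up.
- oximeter: Finger clip oximeter lying flat, black upper and white lower half, red marks on top, 33 wide (x), 60 long (y), 30 high; the halves do not open. Solid sides 32 wide up to height 28. Origin at the centre of its underside, y along its length, z up. Loose, under 90 g.
- nest: Shallow grey rectangular tray with a thin black rim and a white oximeter-sized panel with a black edge line (33 x 60) in the middle, fixed to the table: outside 56 (x) x 84 (y), floor 3 and rim 5 above the table, inside 50 x 78. The oximeter lies on the panel, length along y, either way round. Origin at the centre of its underside (table level), z up.

How it is judged:
By the outcome, as a careful person would: the job done as asked, in the order asked, and still so for the second after the job is handed in, with the robot touching nothing.
It also fails if it takes over 112 s, if anything falls off the work surface, if the arm or the gripper's body presses on something with over 40 N, if the wrist force passes 120 N, or if a joint passes its speed limit or range.

ROBOT

A 6-joint arm with a two-finger parallel gripper is mounted at the origin on a cart in front of the work surface, level with it; the furniture and walls round the work are solid. World frame = base frame: x ahead of the robot, y to its left, z up, the work surface at z = 0. Lengths are in m, angles in rad, forces in N, time in s.
With the tool pointing down it reaches from about 0.25 to 0.775 m from the base axis. Payload 4 kg.
Tool frame: the origin (TCP) lies midway between the tips of the shut fingers; the grasp point (between the pads) lies 19 mm behind it (robot.tcp_to_grasp is the distance from the TCP to the grasp point, in m); x points along the fingers, y is the direction in which the jaws open and shut, and the axes are right-handed (so a half turn about x gives the same grasp; the last joint's range is limited). The gripper opens to 94 mm and grips with 3 to 60 N. Pads are 16 mm wide; open, the fingers measure 119 mm over their backs; the gripper's body (75 mm by 177 mm) begins 78 mm behind the grasp point.
Start: joints at [-1.218, 0.087, 1.371, -0, 1.684, -0.103], TCP at [0.242, -0.494, 0.206] pointing down, gripper open.
Joint ranges: [-3.1, 3.1], [-0.76, 2.03], [0.27, 2.55], [-1.08, 4.22], [0.17, 2.65], [-2.57, 2.57]. Speed limits (rad/s): [2.79, 2.79, 3.14, 3.14, 3.14, 3.14].

INTERFACE

Orientations are given as [roll, pitch, yaw] about the fixed x, y, z axes, in that order (R = Rz(yaw) Ry(pitch) Rx(roll)).
In Python, from bench import robot gives the robot as it stands.
- The arm moves only by the tool send_rows, never from a script. Its argument "increments" is a list of rows, each a list of 5 numbers: the opening, from -1 (shut) to 1 (fully open), so that 0 is half open, then the shift along the tool's x, y, z in m, then the turn about the tool's x in rad. In form: [[hand, tx, ty, tz, roll], ...]. A call has 1 to 5 rows; each row is the pose to reach, as a shift and turn from the pose commanded when the call began, along the tool's axes at that moment; what a row does not reach only later rows make up. A row lasts 1/12 s, in which the tool goes at most 41.7 mm and 7.16 degrees, less where a joint would pass 70% of its speed; a pose out of reach is approached as far as the arm can. A call with a gripper value outside its range is refused whole. The fingers move at their own pace and stop on an object; the grip force is fixed at half the most. Time passes only in rows, so rows that repeat a pose let the fingers close. It gives the time, the measured TCP pose, the force and the opening at its end, in the units of the state.
- robot.get_obs(): the state, without advancing time (a new reading comes with each control period).
- robot.snapshot(name): name is "side" or "top" or "wrist"; returns a dict with "image" (384x512x3 uint8, red, green, blue), "intrinsics" (3x3 intrinsics, pixels), "world_from_camera" (4x4, takes a point from camera to world coordinates). Camera axes: x right, y down, z forward; pixel columns grow to the right and rows downward; lengths in m; the calibration is good to about 2 mm. A picture is of the moment at which its call begins. There is no depth.
- robot.close_job(): hands the job in, once; it reports no verdict.
The state is a dict: "time": time; "joint_positions": joint angles; "qvel": joint speeds; "joint_torque": joint torques, N m; "tool_pos": TCP position; "ee_rot": TCP orientation; "wrist_force": force on the tool from outside, world axes, zero at the start; "wrist_torque": the same for the moment, N m; "width": finger opening in m.
Only numpy, scipy, OpenCV 4.12 (cv2) and the standard library are available. Lean on these libraries where they do the work, as an engineer would, in place of code of your own. Each camera call takes 0.05 s, during which the arm holds its last target.

## Working session

There is one attempt and no reset: what is moved stays moved. The work goes in short steps, Python scripts to look and compute and a tool call to move; the robot and the scene stay as the last step left them, time stands still between calls to the robot, and variables do not carry over. Pictures are saved under pics/ and viewed, and the job is handed in when it is done.

Besides the shell and the picture viewer there is one more tool, called after ">>>" by a JSON object that holds its "fn" and its "kwargs", one argument or row to a line. send_rows: Moves the arm, as the interface text tells. Its arguments: {"type":"object","properties":{"increments":{"type":"array"}},"required":["increments"]}

```bash
ls -la; mkdir -p pics; python3 - <<'E'
from bench import robot
import cv2,json
o=robot.get_obs(); print(o)
for n in("side","top","wrist"):
    s=robot.snapshot(n); cv2.imwrite(f"pics/{n}0.png",cv2.resize(s["image"][:,:,::-1],(800,600),interpolation=cv2.INTER_CUBIC)); cv2.imwrite(f"pics/{n}0_raw.png",s["image"][:,:,::-1])
    print(n,s["intrinsics"].tolist(),s["world_from_camera"].round(4).tolist())
E
```

```text
total 12
drwxr-xr-x  3 agent agent 4096 Dec  7 04:02 .
drwxr-xr-x 23 root  root  4096 Dec  7 04:02 ..
drwxr-xr-x  2 agent agent 4096 Dec  7 04:02 pics
{'time': 0.0, 'joint_positions': array([-1.21811761e+00,  8.79565416e-02,  1.37223494e+00, -1.53969704e-05,
        1.68360747e+00, -1.03091213e-01]), 'qvel': array([-0.0007955 ,  0.0018017 , -0.0022629 ,  0.00189855, -0.00124645,
        0.0006417 ]), 'joint_torque': array([ 3.71119240e-04, -3.40184212e+01, -3.02423537e+01,  7.16995192e-02,
        3.31083569e-02, -1.71388774e-04]), 'tool_pos': array([ 0.2418895 , -0.49334224,  0.20431315]), 'ee_rot': array([-1.66695162,  1.56858998,  1.93040925]), 'wrist_force': array([-0.05684905, -0.35309327,  0.16686389]), 'wrist_torque': array([ 0.00500781,  0.07171024, -0.00281122]), 'width': 0.09380004163282155}
side [[427.45773299492816, 0.0, 255.4713386819019], [0.0, 427.45773299492816, 192.63849190465817], [0.0, 0.0, 1.0]] [[0.876, 0.2627, -0.4044, 0.9884], [0.482, -0.5036, 0.717, -0.8513], [-0.0153, -0.823, -0.5678, 0.7], [0.0, 0.0, 0.0, 1.0]]
top [[375.64520460519, 0.0, 251.7344830488827], [0.0, 375.64520460519, 191.23968516953775], [0.0, 0.0, 1.0]] [[-0.0194, -0.992, 0.1246, 0.4088], [-0.9997, 0.0208, 0.0101, 0.0056], [-0.0127, -0.1244, -0.9922, 1.066], [0.0, 0.0, 0.0, 1.0]]
wrist [[266.8224885001878, 0.0, 258.9154737729902], [0.0, 266.8224885001878, 187.15949179518634], [0.0, 0.0, 1.0]] [[0.4399, -0.8619, -0.2522, 0.3171], [-0.898, -0.4229, -0.1212, -0.4574], [-0.0022, 0.2798, -0.9601, 0.3835], [0.0, 0.0, 0.0, 1.0]]
```

View pics/top0.png

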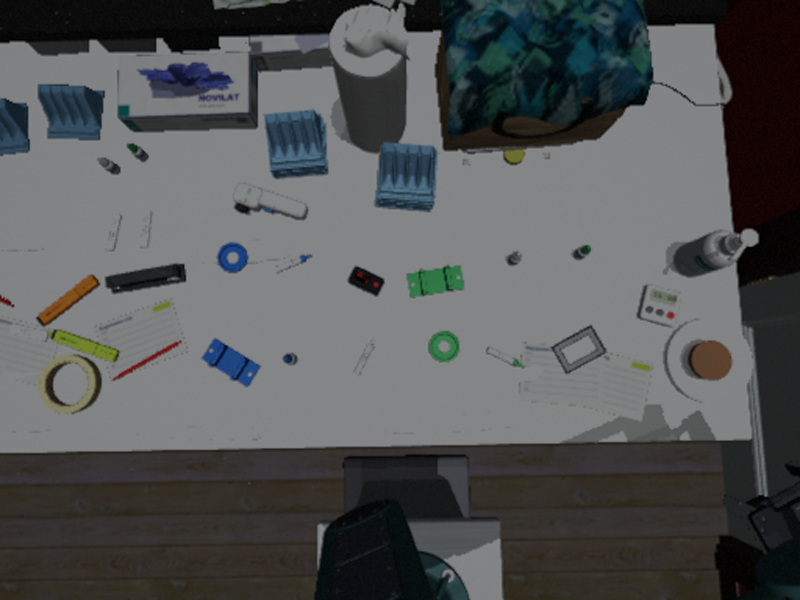

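View pics/side0.png

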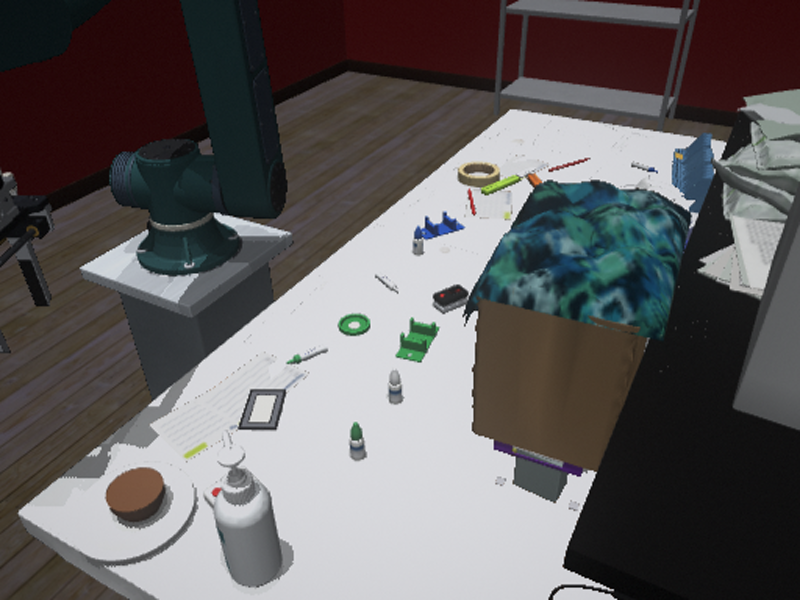

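View pics/wrist0.png

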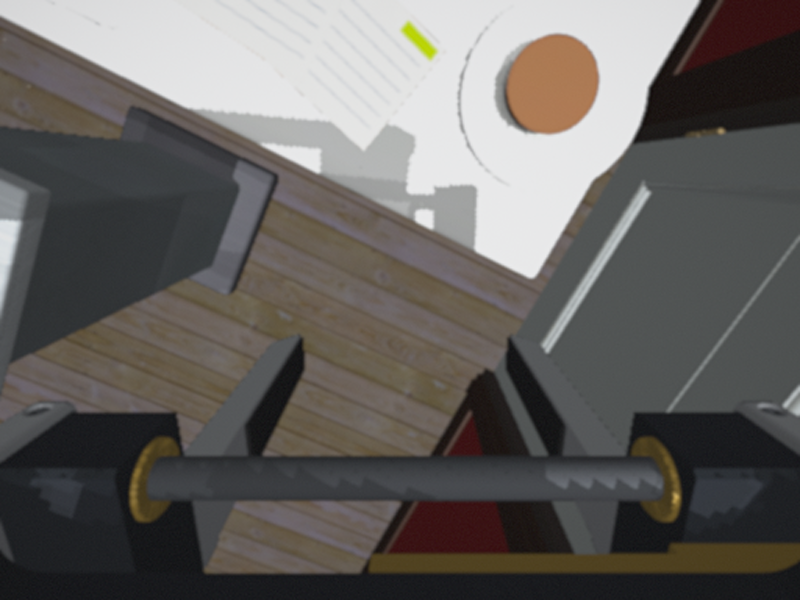

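```bash
python3 - <<'E'
import cv2
t=cv2.imread("pics/top0_raw.png"); s=cv2.imread("pics/side0_raw.png")
def crop(im,x,y,w,h,k,n):
    c=cv2.resize(im[y:y+h,x:x+w],None,fx=k,fy=k,interpolation=cv2.INTER_CUBIC)
    for i in range(0,w,10): cv2.putText(c,str(x+i),(i*k,8),0,.3,(0,0,255),1); cv2.line(c,(i*k,10),(i*k,14),(0,0,255))
    for i in range(0,h,10): cv2.putText(c,str(y+i),(0,i*k+4),0,.3,(0,0,255),1)
    cv2.imwrite(n,c)
crop(t,120,148,133,100,6,"pics/tA.png")
crop(t,253,148,133,100,6,"pics/tB.png")
crop(s,140,180,160,120,5,"pics/sA.png")
crop(s,200,115,120,90,6,"pics/sB.png")
E
```

```text
(no output)
```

View pics/tA.png

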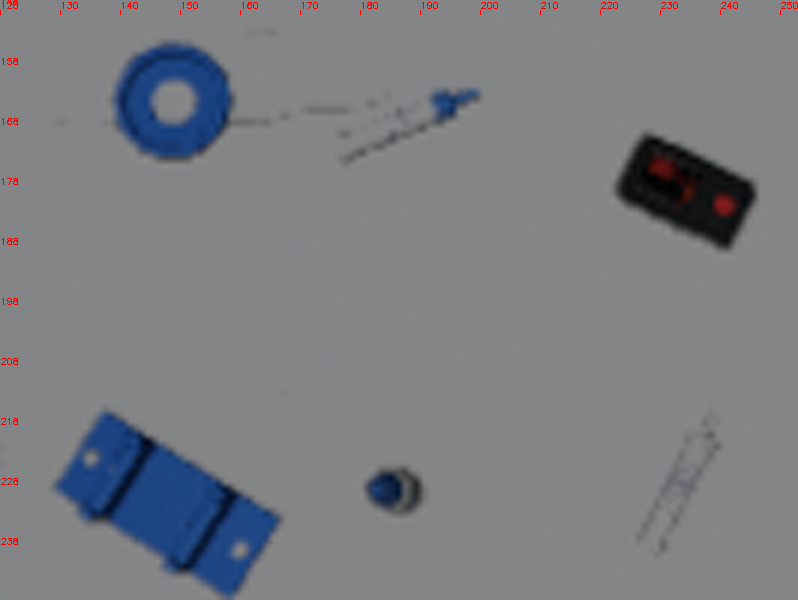

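View pics/tB.png

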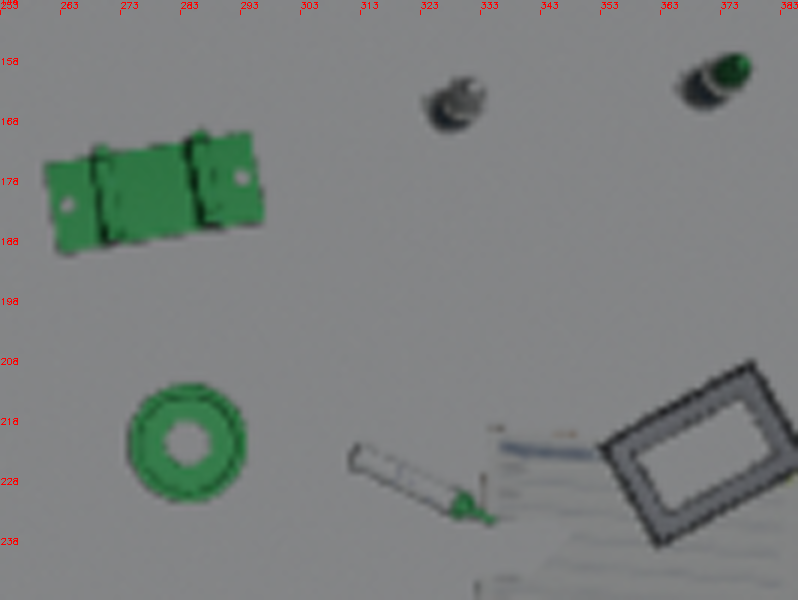

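View pics/sA.png

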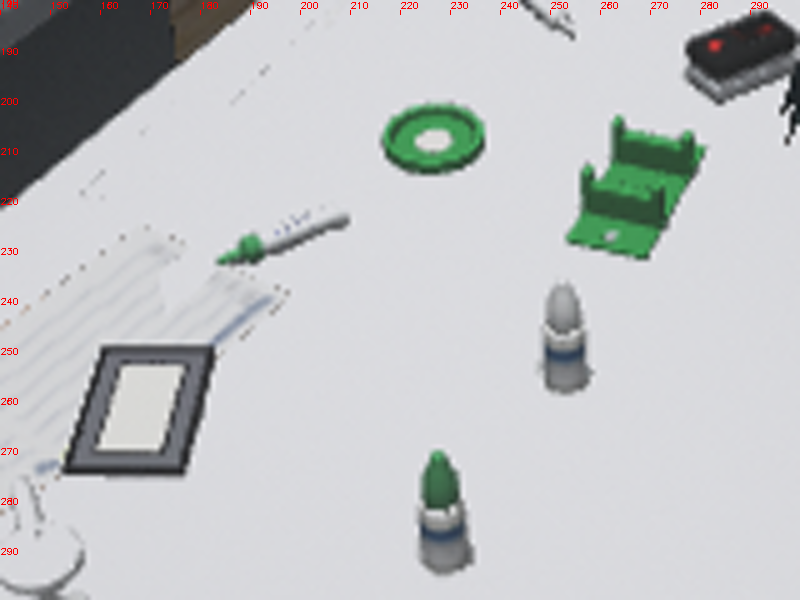

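View pics/sB.png

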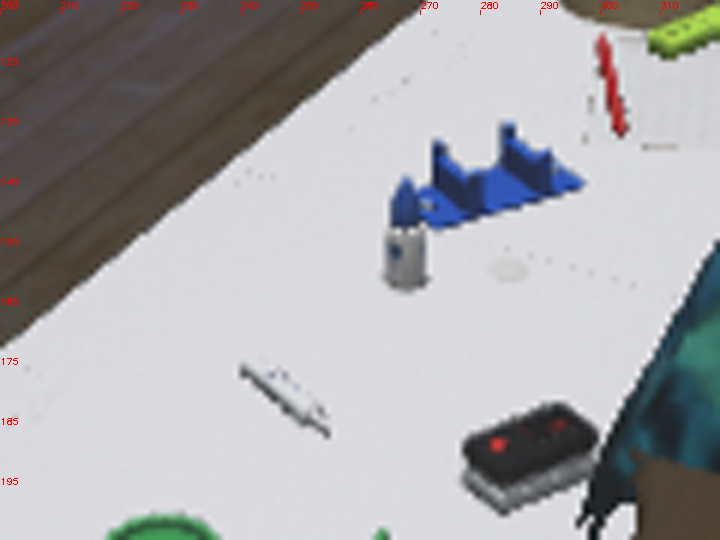

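```bash
cat > h.py <<'E'
import numpy as np
T={'top':(np.array([[375.64520460519,0,251.7344830488827],[0,375.64520460519,191.23968516953775],[0,0,1]]),np.array([[-0.0194,-0.992,0.1246,0.4088],[-0.9997,0.0208,0.0101,0.0056],[-0.0127,-0.1244,-0.9922,1.066],[0,0,0,1]])),
'side':(np.array([[427.45773299492816,0,255.4713386819019],[0,427.45773299492816,192.63849190465817],[0,0,1]]),np.array([[0.876,0.2627,-0.4044,0.9884],[0.482,-0.5036,0.717,-0.8513],[-0.0153,-0.823,-0.5678,0.7],[0,0,0,1]]))}
def ray(c,u,v):
    K,M=T[c] if isinstance(c,str) else c
    d=M[:3,:3]@np.linalg.solve(K,[u,v,1]); return M[:3,3],d
def onz(c,u,v,z):
    o,d=ray(c,u,v); return o+d*(z-o[2])/d[2]
def tri(c1,p1,c2,p2):
    o1,d1=ray(c1,*p1);o2,d2=ray(c2,*p2)
    A=np.stack([d1,-d2],1); s=np.linalg.lstsq(A,o2-o1,rcond=None)[0]
    a=o1+d1*s[0];b=o2+d2*s[1]; return (a+b)/2,np.linalg.norm(a-b)
def proj(c,X):
    K,M=T[c] if isinstance(c,str) else c
    p=K@(M[:3,:3].T@(np.asarray(X)-M[:3,3])); return p[:2]/p[2]
E
python3 - <<'E'
from h import *
tA=lambda x,y:((x+.5)/6-.5+120,(y+.5)/6-.5+148)
tB=lambda x,y:((x+.5)/6-.5+253,(y+.5)/6-.5+148)
sA=lambda x,y:((x+.5)/5-.5+140,(y+.5)/5-.5+180)
sB=lambda x,y:((x+.5)/6-.5+200,(y+.5)/6-.5+115)
P=lambda n,p,z:print(n,onz('top',*p,z).round(4))
P('ring_b',tA(174,101),.003);P('ring_g',tB(187,443),.003)
for n,a,b in(('tube_b',tA(341,148),tA(479,95)),('tube_g',tB(355,458),tB(490,520))):
  P(n,a,.0065);P(n,b,.0065)
for p in((650,135),(755,185),(727,248),(617,190)):P('ox',tA(*p),.028)
for p in((91,457),(239,549)):P('cr_b',tA(*p),.004)
for p in((68,205),(241,177)):P('cr_g',tB(*p),.004)
P('bot_b tip',tA(370,488),.064);P('bot_b base',tA(405,491),.0)
P('bot_g tip',tB(737,65),.064);P('bot_g base',tB(700,92),.0)
for p in((752,363),(660,547),(602,447)):P('nest',tB(*p),.005)
print(tri('top',tB(737,62),'side',sA(437,452)),tri('top',tA(368,488),'side',sB(405,178)))
print(tri('top',tB(187,443),'side',sA(433,140)),tri('top',tB(241,177),'side',sA(611,236)))
print(tri('top',tA(91,457),'side',sB(428,205)))
print(tri('top',tA(725,205),'side',sB(497,444)))
print(tri('top',tB(490,520),'side',sA(218,262)))
print(tri('top',tB(752,363),'side',sA(213,347)), tri('top',tB(660,547),'side',sA(66,472)))
E
```

```text
ring_b [0.6266 0.3128 0.003 ]
ring_g [ 0.4546 -0.0722  0.003 ]
tube_b [0.6013 0.2313 0.0065]
tube_b [0.6256 0.1652 0.0065]
tube_g [ 0.4459 -0.1502  0.0065]
tube_g [ 0.4159 -0.2118  0.0065]
ox [0.6004 0.0819 0.028 ]
ox [0.5757 0.0331 0.028 ]
ox [0.5463 0.0467 0.028 ]
ox [0.5747 0.0976 0.028 ]
cr_b [0.4564 0.3492 0.004 ]
cr_b [0.412  0.2787 0.004 ]
cr_g [ 0.5688 -0.0189  0.004 ]
cr_g [ 0.5805 -0.1016  0.004 ]
bot_b tip [0.4375 0.2053 0.064 ]
bot_b base [0.4376 0.2015 0.    ]
bot_g tip [ 0.6171 -0.3206  0.064 ]
bot_g base [ 0.6176 -0.323   0.    ]
nest [ 0.4867 -0.3383  0.005 ]
nest [ 0.4019 -0.2904  0.005 ]
nest [ 0.4488 -0.266   0.005 ]
(array([ 0.61857844, -0.32166967,  0.06186542]), np.float64(0.0008870384827180757)) (array([0.43733026, 0.20646505, 0.0617396 ]), np.float64(0.0006754552794036697))
(array([ 0.45516606, -0.07183561,  0.00304049]), np.float64(0.0012983433273763849)) (array([ 0.58113928, -0.10115232,  0.00431957]), np.float64(0.00165399278800636))
(array([ 0.42702476,  0.33067188, -0.00758905]), np.float64(0.07280376294092368))
(array([0.56713535, 0.04767967, 0.02908587]), np.float64(0.0017447344722567447))
(array([ 0.41570664, -0.21231401,  0.00489287]), np.float64(0.0004962537375883552))
(array([ 0.48841727, -0.315711  ,  0.06065064]), np.float64(0.014545189690219952)) (array([ 0.3965548 , -0.31348455, -0.06262938]), np.float64(0.012669469082987715))
```

```bash
cat > go.py <<'E'
import sys,numpy as np
from bench import robot
from scipy.spatial.transform import Rotation as Ro
# go.py x y z [jaw_deg]
o=robot.get_obs(); p=o['tool_pos'];R=Ro.from_euler('xyz',o['ee_rot']).as_matrix()
jaw=np.degrees(np.arctan2(R[1,1],R[0,1]))
print('t',round(o['time'],2),'tcp',p.round(4),'jaw',jaw.round(2),'tilt x',R[:,0].round(3),'J',o['joint_positions'].round(2),'F',o['wrist_force'].round(1),'w',round(o['width'],4))
if len(sys.argv)>3:
    t=np.array(list(map(float,sys.argv[1:4])))
    d=R.T@(t-p); print('shift',d.round(4),'norm',np.linalg.norm(d).round(3))
    if len(sys.argv)>4:
        D=(jaw-float(sys.argv[4])+90)%180-90   # tool x is down: +roll lowers world yaw
        print('roll',np.radians(D).round(4),'or',np.radians(D+np.where(D>0,-180,180)).round(4))
E
python3 go.py 0.6175 -0.322 0.16
```

```text
t 0.15 tcp [ 0.2419 -0.4935  0.2046] jaw -63.88 tilt x [-0.001  0.002 -1.   ] J [-1.22  0.09  1.37 -0.    1.68 -0.1 ] F [-0.8 -0.7 -0.1] w 0.094
shift [ 0.0446  0.0114 -0.4127] norm 0.415
```

>>> {"fn": "send_rows", "kwargs": {
  "increments": [
    [1,0.022,0.006,-0.206,0],
    [1,0.022,0.006,-0.206,0],
    [1,0.022,0.006,-0.206,0],
    [1,0.022,0.006,-0.206,0],
    [1,0.022,0.006,-0.206,0]
  ]
}}

```text
time: 0.57
tool_pos: [0.4311, -0.4074, 0.1829]
ee_rot: [-1.313, 1.57, 2.284]
wrist_force: [0.1, -1.2, -0.8]
width: 0.0941
```

```bash
python3 go.py 0.6175 -0.322 0.16
```

```text
t 0.57 tcp [ 0.4311 -0.4074  0.1829] jaw -63.9 tilt x [-0.  0. -1.] J [-0.85  0.19  1.3   0.    1.65  0.26] F [ 0.1 -1.2 -0.8] w 0.0941
shift [ 0.0229  0.0053 -0.2049] norm 0.206
```

```bash
cat > snap.py <<'E'
import sys,cv2,pickle
from bench import robot
n,name=sys.argv[1:3]
s=robot.snapshot(n); cv2.imwrite(f"pics/{name}_raw.png",s["image"][:,:,::-1])
im=cv2.resize(s["image"][:,:,::-1],(768,576),interpolation=cv2.INTER_CUBIC)
cv2.imwrite(f"pics/{name}.png",im); pickle.dump((s["intrinsics"],s["world_from_camera"]),open(f"pics/{name}.pkl","wb"))
E
python3 snap.py wrist w1
```

```text
(no output)
```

View pics/w1.png

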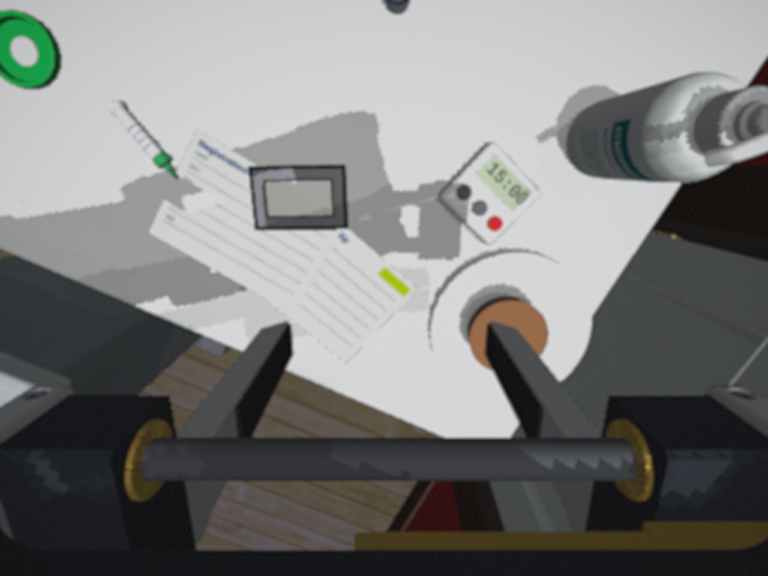

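>>> {"fn": "send_rows", "kwargs": {
  "increments": [
    [1,0.023,0.005,-0.205,0],
    [1,0.023,0.005,-0.205,0],
    [1,0.023,0.005,-0.205,0],
    [1,0.023,0.005,-0.205,0],
    [1,0.023,0.005,-0.205,0]
  ]
}}

```text
time: 1.03
tool_pos: [0.6174, -0.3216, 0.1596]
ee_rot: [-0.991, 1.57, 2.607]
wrist_force: [0.2, -0.7, 1.0]
width: 0.0937
```

```bash
python3 snap.py wrist w2; python3 go.py 0.6175 -0.322 0.014
```

```text
t 1.08 tcp [ 0.6231 -0.3165  0.1565] jaw -63.48 tilt x [ 0.002  0.006 -1.   ] J [-0.55  0.44  1.04  0.01  1.67  0.55] F [ 2.4  1.6 -1.8] w 0.0937
shift [0.1424 0.003  0.008 ] norm 0.143
```

View pics/w2.png

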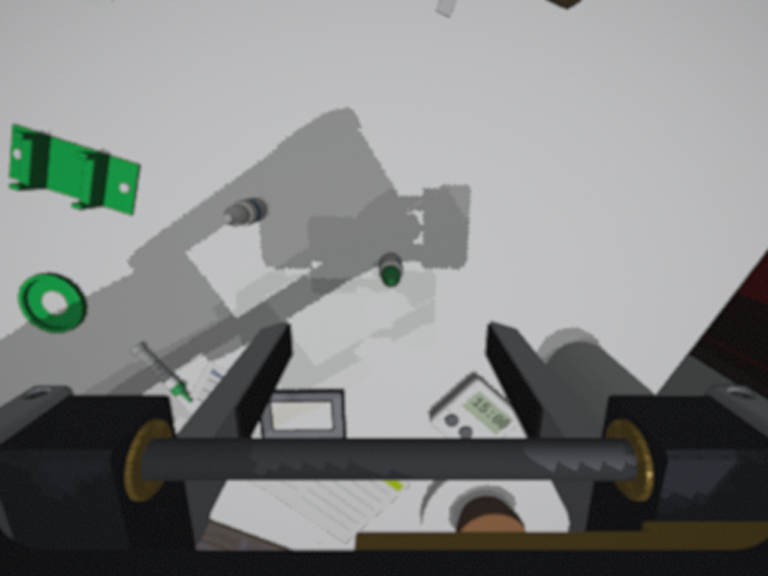

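```bash
python3 - <<'E'
import pickle
from h import *
c1=pickle.load(open('pics/w1.pkl','rb'));c2=pickle.load(open('pics/w2.pkl','rb'))
f=lambda x,y:((x+.5)/1.5-.5,(y+.5)/1.5-.5)
print('cap',onz(c2,*f(391,279),.062).round(4), 'proj base/tip',(proj(c2,[.6175,-.322,0])*1.5).round(0),(proj(c2,[.6175,-.322,.064])*1.5).round(0))
a=[onz(c1,*f(*p),.005) for p in((250,168),(345,165),(347,228),(257,229))];print(np.round(a,4),np.mean(a,0).round(4))
b=[onz(c1,*f(*p),.003) for p in((265,180),(333,178),(334,217),(269,219))];print(np.round(b,4),np.mean(b,0).round(4))
print('tube_g',onz(c1,*f(114,103),.0065).round(4),onz(c1,*f(178,178),.0065).round(4))
print('ring',onz(c1,*f(24,52),.003).round(4),'ring2',onz(c2,*f(53,303),.003).round(4))
print('crg',onz(c2,*f(17,154),.004).round(4),onz(c2,*f(124,188),.004).round(4))
E
python3 go.py 0.6175 -0.322 0.014
```

```text
cap [ 0.6219 -0.3215  0.062 ] proj base/tip [389. 264.] [389. 285.]
[[ 0.451  -0.2654  0.005 ]
 [ 0.4891 -0.3376  0.005 ]
 [ 0.4405 -0.3615  0.005 ]
 [ 0.4043 -0.2895  0.005 ]] [ 0.4462 -0.3135  0.005 ]
[[ 0.447  -0.2801  0.003 ]
 [ 0.4745 -0.3325  0.003 ]
 [ 0.4441 -0.347   0.003 ]
 [ 0.4169 -0.2955  0.003 ]] [ 0.4456 -0.3138  0.003 ]
tube_g [ 0.4504 -0.1477  0.0065] [ 0.4162 -0.2131  0.0065]
ring [ 0.4552 -0.0706  0.003 ] ring2 [ 0.4547 -0.0694  0.003 ]
crg [ 0.5688 -0.0154  0.004 ] [ 0.5805 -0.0993  0.004 ]
t 1.08 tcp [ 0.6231 -0.3165  0.1565] jaw -63.48 tilt x [ 0.002  0.006 -1.   ] J [-0.55  0.44  1.04  0.01  1.67  0.55] F [ 2.4  1.6 -1.8] w 0.0937
shift [0.1424 0.003  0.008 ] norm 0.143
```

>>> {"fn": "send_rows", "kwargs": {
  "increments": [
    [1,0.04,0,-0.001,0],
    [1,0.08,0,-0.001,0],
    [1,0.12,0,-0.001,0],
    [1,0.145,0,-0.001,0],
    [1,0.145,0,-0.001,0]
  ]
}}

```text
time: 1.5
tool_pos: [0.6114, -0.3194, 0.0059]
ee_rot: [-1.007, 1.554, 2.59]
wrist_force: [-1.1, 1.4, -0.1]
width: 0.094
```

```bash
python3 snap.py wrist w3; python3 go.py 0.6185 -0.322 0.014
```

```text
t 1.55 tcp [ 0.6136 -0.3208  0.0103] jaw -63.89 tilt x [-0.009  0.005 -1.   ] J [-0.56  0.51  1.23 -0.    1.41  0.55] F [ 0.5  0.1 -0.2] w 0.094
shift [-0.0037  0.0032 -0.0039] norm 0.006
```

View pics/w3.png

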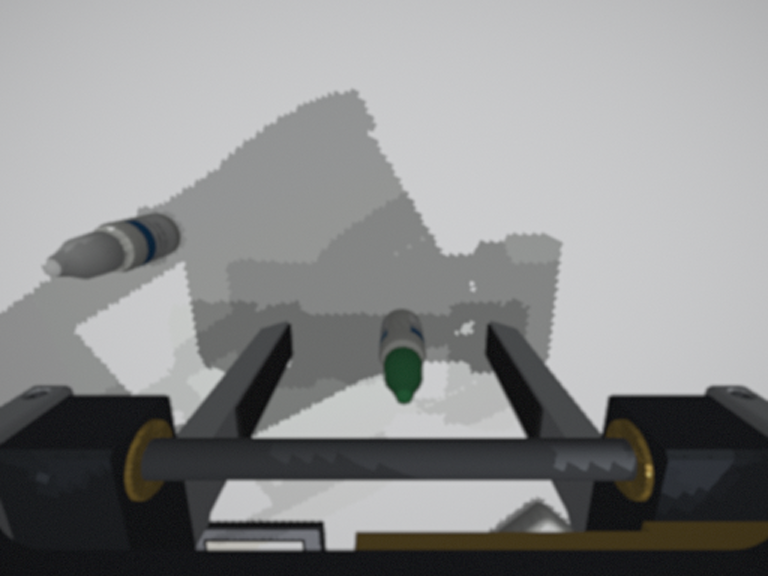

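>>> {"fn": "send_rows", "kwargs": {
  "increments": [
    [1,0,0.001,0,0],
    [1,0,0.001,0,0],
    [-1,0,0.001,0,0],
    [-1,0,0.001,0,0],
    [-1,0,0.001,0,0]
  ]
}}

```text
time: 1.97
tool_pos: [0.6183, -0.324, 0.0178]
ee_rot: [2.119, 1.567, -0.567]
wrist_force: [-0.9, -0.2, -0.1]
width: 0.0774
```

>>> {"fn": "send_rows", "kwargs": {
  "increments": [
    [-1,0,0,0,0],
    [-1,0,0,0,0],
    [-1,0,0,0,0],
    [-1,0,0,0,0]
  ]
}}

```text
time: 2.3
tool_pos: [0.6173, -0.3232, 0.0154]
ee_rot: [-0.557, 1.571, 3.04]
wrist_force: [-0.3, 0.2, -0.2]
width: 0.0504
```

```bash
python3 go.py 0.6185 -0.322 0.014
```

```text
t 2.3 tcp [ 0.6173 -0.3232  0.0154] jaw -63.88 tilt x [-0.  0. -1.] J [-0.56  0.51  1.23 -0.    1.41  0.55] F [-0.3  0.2 -0.2] w 0.0504
shift [ 0.0014 -0.0006 -0.0017] norm 0.002
```

>>> {"fn": "send_rows", "kwargs": {
  "increments": [
    [-1,0,0,0,0],
    [-1,0,0,0,0],
    [-1,0,0,0,0],
    [-1,0,0,0,0],
    [-1,0,0,0,0]
  ]
}}

```text
time: 2.72
tool_pos: [0.6173, -0.3233, 0.0155]
ee_rot: [0.169, 1.571, -2.516]
wrist_force: [-0.3, 0.4, -0.7]
width: 0.0194
```

```bash
python3 go.py 0.455 -0.071 0.12
```

```text
t 2.72 tcp [ 0.6173 -0.3233  0.0155] jaw -63.88 tilt x [-0. -0. -1.] J [-0.56  0.51  1.23 -0.    1.41  0.55] F [-0.3  0.4 -0.7] w 0.0194
shift [-0.1045 -0.298   0.0347] norm 0.318
```

>>> {"fn": "send_rows", "kwargs": {
  "increments": [
    [-1,-0.03,0,0,0],
    [-1,-0.07,0,0,0],
    [-1,-0.1,-0.02,0.002,0],
    [-1,-0.105,-0.06,0.007,0],
    [-1,-0.105,-0.1,0.012,0]
  ]
}}

```text
time: 3.13
tool_pos: [0.5642, -0.2398, 0.1247]
ee_rot: [2.208, 1.562, -0.479]
wrist_force: [0.6, 0.6, -0.1]
width: 0.0194
```

>>> {"fn": "send_rows", "kwargs": {
  "increments": [
    [-1,0,-0.041,0.005,0],
    [-1,0,-0.082,0.009,0],
    [-1,0,-0.12,0.014,0],
    [-1,0,-0.16,0.019,0],
    [-1,0,-0.185,0.021,0]
  ]
}}

```text
time: 3.55
tool_pos: [0.4599, -0.0793, 0.1204]
ee_rot: [-1.47, 1.57, 2.129]
wrist_force: [0.0, 0.6, -0.5]
width: 0.0193
```

>>> {"fn": "send_rows", "kwargs": {
  "increments": [
    [-1,0,-0.01,0.002,0],
    [-1,0,-0.012,0.002,0],
    [-1,0,-0.012,0.002,0],
    [-1,0,-0.012,0.002,0]
  ]
}}

```text
time: 3.88
tool_pos: [0.4561, -0.0731, 0.1207]
ee_rot: [1.876, 1.569, -0.811]
wrist_force: [-0.7, 0.3, -0.7]
width: 0.0194
```

```bash
python3 snap.py wrist w4; python3 go.py 0.455 -0.071 0.0195
```

```text
t 3.93 tcp [ 0.456  -0.0732  0.1205] jaw -63.96 tilt x [ 0.    -0.001 -1.   ] J [-0.28 -0.08  1.71 -0.    1.51  0.83] F [-0.7  0.2  0.3] w 0.019
shift [ 1.01e-01 -2.50e-03 -1.00e-04] norm 0.101
```

View pics/w4.png

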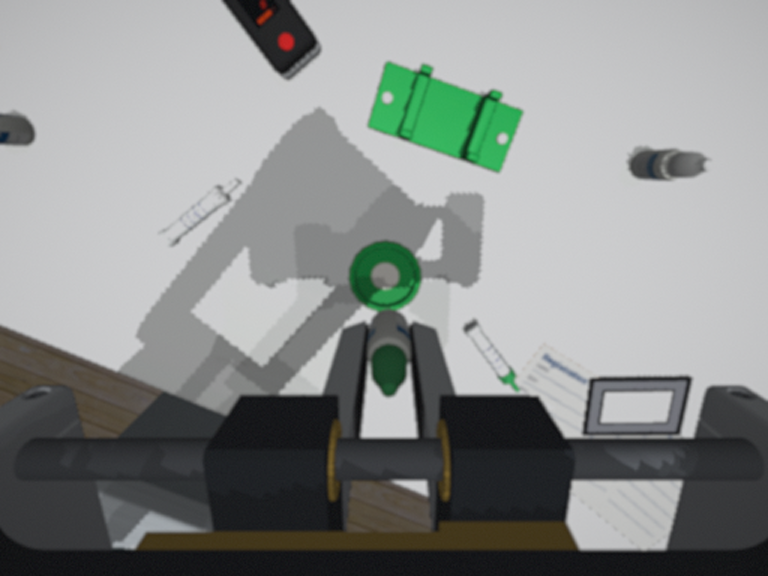

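```bash
python3 - <<'E'
import pickle
from h import *
c=pickle.load(open('pics/w4.pkl','rb'))
f=lambda x,y:((x+.5)/1.5-.5,(y+.5)/1.5-.5)
for n,p,z in(('ring',(385,275),.003),('crg',(388,97),.004),('crg',(502,138),.004),('tg',(471,326),.0065),('tg',(520,388),.0065),('nest',(590,379),.005),('nest',(690,378),.005),('nest',(683,434),.005),('nest',(585,434),.005)): print(n,onz(c,*f(*p),z).round(4))
E
```

```text
ring [ 0.4565 -0.0703  0.003 ]
crg [ 0.5704 -0.0172  0.004 ]
crg [ 0.5817 -0.1002  0.004 ]
tg [ 0.4496 -0.1491  0.0065]
tg [ 0.4192 -0.2127  0.0065]
nest [ 0.4512 -0.2612  0.005 ]
nest [ 0.4882 -0.335   0.005 ]
nest [ 0.4419 -0.3636  0.005 ]
nest [ 0.4047 -0.2875  0.005 ]
```

>>> {"fn": "send_rows", "kwargs": {
  "increments": [
    [-1,0.03,-0.002,0,0],
    [-1,0.06,-0.002,0,0],
    [-1,0.08,-0.002,0,0],
    [-1,0.09,-0.002,0,0],
    [-1,0.094,-0.002,0,0]
  ]
}}

```text
time: 4.35
tool_pos: [0.4533, -0.0708, 0.0242]
ee_rot: [-0.672, 1.566, 2.924]
wrist_force: [-0.2, -0.7, -0.4]
width: 0.0192
```

>>> {"fn": "send_rows", "kwargs": {
  "increments": [
    [-1,0.004,0,0,0],
    [-1,0.0065,0,0,0],
    [-1,0.0075,0,0,0],
    [-1,0.0075,0,0,0]
  ]
}}

```text
time: 4.68
tool_pos: [0.4552, -0.0706, 0.0199]
ee_rot: [2.351, 1.569, -0.335]
wrist_force: [-0.7, 0.4, -0.8]
width: 0.0194
```

```bash
python3 go.py 0.455 -0.071 0.0185; python3 snap.py side s1
```

```text
t 4.68 tcp [ 0.4552 -0.0706  0.0199] jaw -63.89 tilt x [ 0.002 -0.001 -1.   ] J [-0.28  0.    1.84 -0.    1.3   0.84] F [-0.7  0.4 -0.8] w 0.0194
shift [0.0014 0.0003 0.0003] norm 0.001
```

View pics/s1.png

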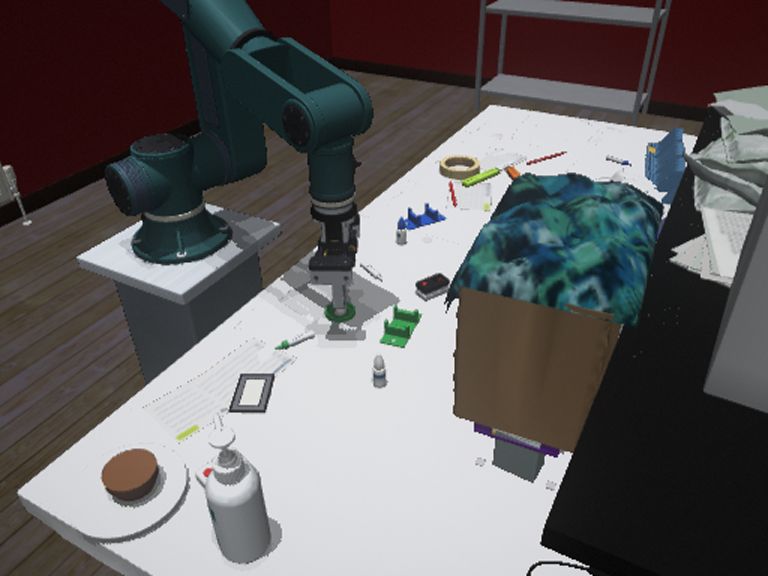

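>>> {"fn": "send_rows", "kwargs": {
  "increments": [
    [-1,0.001,0,0,0],
    [-1,0.001,0,0,0],
    [0,0.001,0,0,0],
    [0,0.001,0,0,0],
    [0,0.001,0,0,0]
  ]
}}

```text
time: 5.15
tool_pos: [0.4544, -0.0702, 0.0182]
ee_rot: [2.205, 1.57, -0.48]
wrist_force: [0.2, -0.5, 0.9]
width: 0.0362
```

>>> {"fn": "send_rows", "kwargs": {
  "increments": [
    [0,0,0,0,0],
    [0,-0.02,0,0,0],
    [0,-0.06,0,0,0],
    [0,-0.1,0,0,0],
    [0,-0.1,0,0,0]
  ]
}}

```text
time: 5.57
tool_pos: [0.4593, -0.0716, 0.1267]
ee_rot: [2.41, 1.555, -0.276]
wrist_force: [1.7, -0.0, 0.5]
width: 0.0467
```

```bash
python3 go.py 0.4375 0.2045 0.13; python3 snap.py wrist w5
```

```text
t 5.57 tcp [ 0.4593 -0.0716  0.1267] jaw -63.88 tilt x [ 0.015 -0.004 -1.   ] J [-0.28 -0.09  1.7   0.    1.51  0.84] F [ 1.7 -0.   0.5] w 0.0467
shift [-0.0048 -0.2575 -0.102 ] norm 0.277
```

View pics/w5.png

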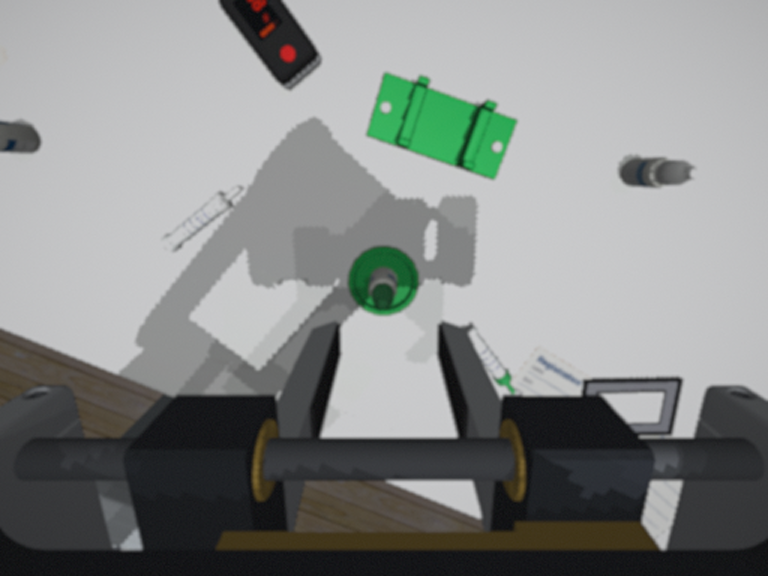

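>>> {"fn": "send_rows", "kwargs": {
  "increments": [
    [0,-0.01,-0.037,-0.015,0],
    [0,-0.01,-0.074,-0.03,0],
    [0,-0.01,-0.111,-0.045,0],
    [0,-0.01,-0.148,-0.06,0],
    [0,-0.01,-0.185,-0.075,0]
  ]
}}

```text
time: 6.03
tool_pos: [0.439, 0.1304, 0.1267]
ee_rot: [-0.207, 1.569, -2.893]
wrist_force: [0.8, -0.0, -1.2]
width: 0.047
```

>>> {"fn": "send_rows", "kwargs": {
  "increments": [
    [0,0,-0.035,-0.014,0],
    [0,0,-0.06,-0.025,0],
    [0,0,-0.07,-0.03,0],
    [0,0,-0.07,-0.03,0]
  ]
}}

```text
time: 6.37
tool_pos: [0.4354, 0.2066, 0.1266]
ee_rot: [-0.184, 1.569, -2.866]
wrist_force: [-0.4, -0.8, -0.4]
width: 0.0469
```

```bash
python3 go.py 0.4375 0.2045 0.0155; python3 snap.py wrist w6
```

```text
t 6.37 tcp [0.4354 0.2066 0.1266] jaw -63.66 tilt x [-0.002 -0.001 -1.   ] J [ 0.33 -0.03  1.65  0.    1.53  1.44] F [-0.4 -0.8 -0.4] w 0.0469
shift [ 0.1111  0.0029 -0.0012] norm 0.111
```

View pics/w6.png

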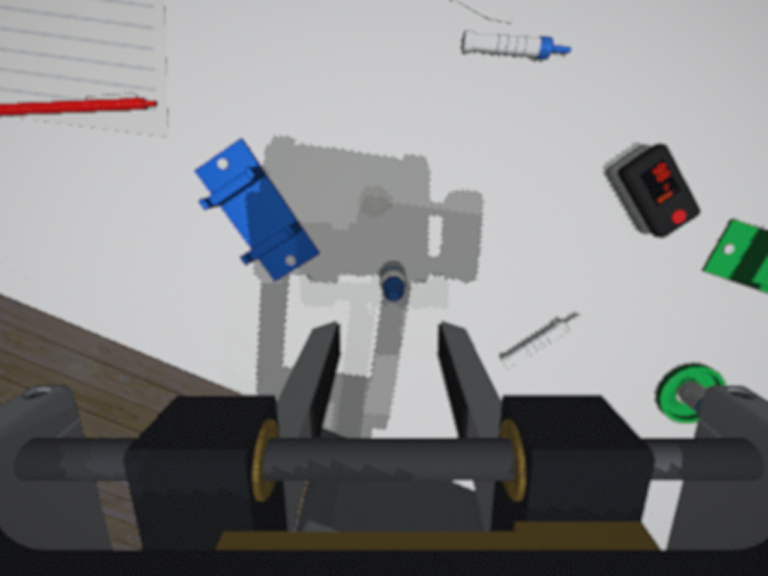

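```bash
python3 - <<'E'
import pickle
from h import *
c=pickle.load(open('pics/w6.pkl','rb'))
f=lambda x,y:((x+.5)/1.5-.5,(y+.5)/1.5-.5)
for n,p,z in(('bot tip',(394,297),.062),('crb',(222,163),.004),('crb',(290,261),.004),('tb',(464,43),.0065),('tb',(571,49),.0065),('ox',(661,146),.029),('ox',(700,211),.029),('ox',(660,236),.029),('ox',(622,168),.029)): print(n,onz(c,*f(*p),z).round(4))
print(proj(c,[.4375,.2045,0])*1.5,proj(c,[.4375,.2045,.064])*1.5)
E
```

```text
bot tip [0.4383 0.2039 0.062 ]
crb [0.4573 0.3516 0.004 ]
crb [0.4117 0.2798 0.004 ]
tb [0.6013 0.2327 0.0065]
tb [0.6297 0.1672 0.0065]
ox [0.5994 0.0885 0.029 ]
ox [0.577  0.0386 0.029 ]
ox [0.5508 0.0525 0.029 ]
ox [0.5767 0.1032 0.029 ]
[391.66817695 272.1989739 ] [392.39274534 298.47307599]
```

>>> {"fn": "send_rows", "kwargs": {
  "increments": [
    [0,0.035,0.002,-0.001,0],
    [0,0.07,0.002,-0.001,0],
    [0,0.095,0.002,-0.001,0],
    [0,0.105,0.002,-0.001,0],
    [0,0.11,0.002,-0.001,0]
  ]
}}

```text
time: 6.83
tool_pos: [0.4367, 0.2014, 0.0156]
ee_rot: [-0.013, 1.566, -2.701]
wrist_force: [-0.0, -0.1, -0.3]
width: 0.0468
```

>>> {"fn": "send_rows", "kwargs": {
  "increments": [
    [0,0,0,0,0],
    [-1,0,0,0,0],
    [-1,0,0,0,0],
    [-1,0,0,0,0],
    [-1,0,0,0,0]
  ]
}}

```text
time: 7.25
tool_pos: [0.4391, 0.2039, 0.0194]
ee_rot: [2.963, 1.568, 0.277]
wrist_force: [-0.0, -0.1, 0.9]
width: 0.0236
```

>>> {"fn": "send_rows", "kwargs": {
  "increments": [
    [-1,0,0,0,0],
    [-1,0,0,0,0],
    [-1,0,0,0,0]
  ]
}}

```text
time: 7.5
tool_pos: [0.4389, 0.2039, 0.019]
ee_rot: [2.947, 1.569, 0.261]
wrist_force: [-0.8, 0.4, 4.0]
width: 0.0192
```

```bash
python3 go.py 0.6266 0.3135 0.13
```

```text
t 7.5 tcp [0.4389 0.2039 0.019 ] jaw -63.88 tilt x [ 0.002  0.001 -1.   ] J [ 0.32  0.06  1.79 -0.    1.3   1.43] F [-0.8  0.4  4. ] w 0.0192
shift [-0.1105 -0.0157 -0.217 ] norm 0.244
```

>>> {"fn": "send_rows", "kwargs": {
  "increments": [
    [-1,-0.03,0,0,0],
    [-1,-0.07,0,0,0],
    [-1,-0.1,-0.001,-0.02,0],
    [-1,-0.11,-0.004,-0.058,0],
    [-1,-0.11,-0.007,-0.098,0]
  ]
}}

```text
time: 7.92
tool_pos: [0.5257, 0.2542, 0.1332]
ee_rot: [3.017, 1.562, 0.33]
wrist_force: [0.6, 0.2, 0.5]
width: 0.0193
```

>>> {"fn": "send_rows", "kwargs": {
  "increments": [
    [-1,0,-0.003,-0.038,0],
    [-1,0,-0.006,-0.076,0],
    [-1,0,-0.008,-0.105,0],
    [-1,0,-0.0085,-0.119,0],
    [-1,0,-0.0085,-0.119,0]
  ]
}}

```text
time: 8.33
tool_pos: [0.6276, 0.314, 0.1254]
ee_rot: [-0.048, 1.569, -2.733]
wrist_force: [-0.9, -0.7, -0.7]
width: 0.0195
```

>>> {"fn": "send_rows", "kwargs": {
  "increments": [
    [-1,0,0,0,0],
    [-1,0,0,0,0]
  ]
}}

```text
time: 8.5
tool_pos: [0.6252, 0.3126, 0.1273]
ee_rot: [0.03, 1.569, -2.656]
wrist_force: [0.5, 0.6, 0.3]
width: 0.0194
```

```bash
python3 go.py 0.6266 0.3135 0.022;python3 snap.py wrist w7
```

```text
t 8.5 tcp [0.6252 0.3126 0.1273] jaw -63.88 tilt x [-0.002 -0.001 -1.   ] J [ 0.38  0.45  1.08 -0.    1.61  1.5 ] F [0.5 0.6 0.3] w 0.0194
shift [ 0.1053 -0.0002 -0.0019] norm 0.105
```

View pics/w7.png

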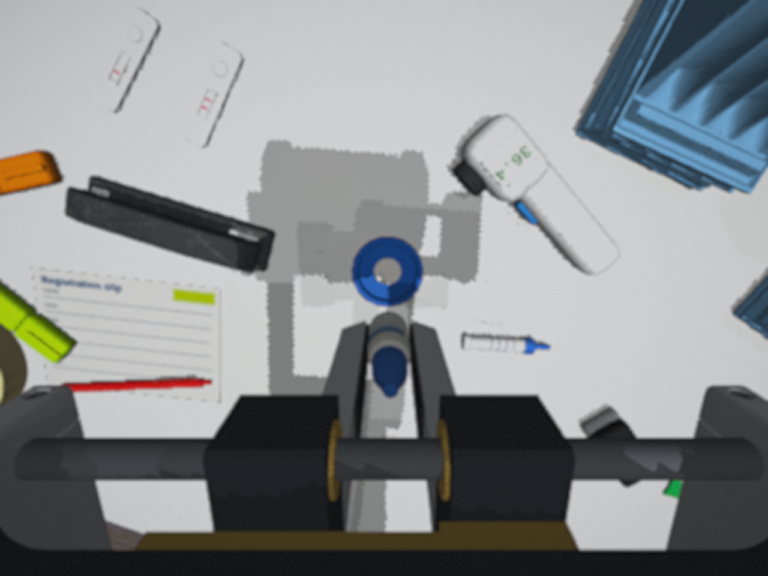

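```bash
python3 - <<'E'
import pickle
from h import *
c=pickle.load(open('pics/w7.pkl','rb'))
f=lambda x,y:((x+.5)/1.5-.5,(y+.5)/1.5-.5)
for n,p,z in(('ring',(387,271),.003),('tb',(462,341),.0065),('tb',(550,347),.0065)): print(n,onz(c,*f(*p),z).round(4))
E
```

```text
ring [0.6273 0.3147 0.003 ]
tb [0.6019 0.2341 0.0065]
tb [0.629  0.1667 0.0065]
```

>>> {"fn": "send_rows", "kwargs": {
  "increments": [
    [-1,0.035,0,-0.002,0],
    [-1,0.065,0,-0.002,0],
    [-1,0.085,0,-0.002,0],
    [-1,0.094,0,-0.002,0],
    [-1,0.098,0,-0.002,0]
  ]
}}

```text
time: 8.97
tool_pos: [0.626, 0.313, 0.028]
ee_rot: [-0.039, 1.567, -2.725]
wrist_force: [-0.2, 0.6, -0.3]
width: 0.0193
```

>>> {"fn": "send_rows", "kwargs": {
  "increments": [
    [-1,0.003,0,0,0],
    [-1,0.006,0,0,0],
    [-1,0.007,0,0,0],
    [-1,0.007,0,0,0]
  ]
}}

```text
time: 9.3
tool_pos: [0.6287, 0.3142, 0.0244]
ee_rot: [3.023, 1.568, 0.337]
wrist_force: [-0.1, -0.2, -0.6]
width: 0.019
```

```bash
python3 go.py 0.6266 0.3135 0.022;python3 snap.py wrist w8
```

```text
t 9.3 tcp [0.6287 0.3142 0.0244] jaw -63.88 tilt x [ 0.002  0.001 -1.   ] J [ 0.38  0.51  1.2  -0.    1.43  1.5 ] F [-0.1 -0.2 -0.6] w 0.019
shift [ 0.0024 -0.0003  0.0022] norm 0.003
```

View pics/w8.png

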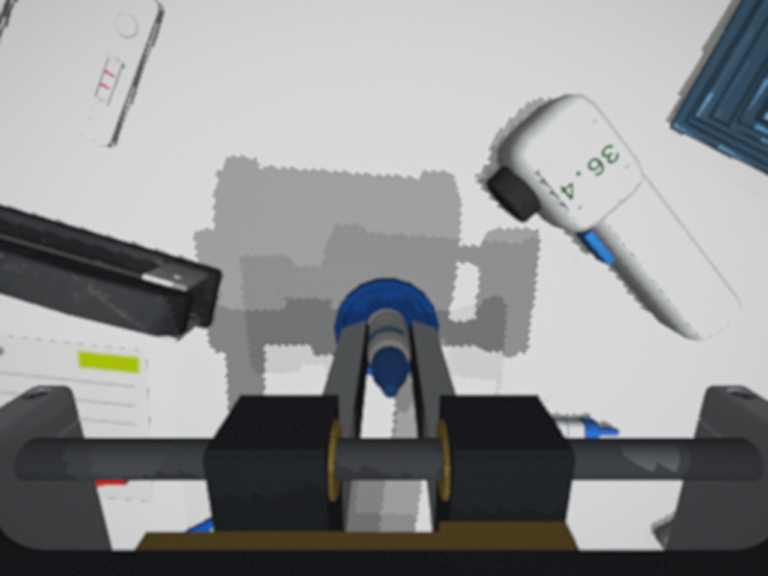

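>>> {"fn": "send_rows", "kwargs": {
  "increments": [
    [-1,0.0015,0,0.002,0],
    [-1,0.0025,0,0.002,0],
    [-1,0.0025,0,0.002,0],
    [0,0.0025,0,0.002,0],
    [0,0.0025,0,0.002,0]
  ]
}}

```text
time: 9.77
tool_pos: [0.6262, 0.313, 0.0204]
ee_rot: [2.686, 1.571, 0.0]
wrist_force: [0.1, -0.8, 1.2]
width: 0.0292
```

>>> {"fn": "send_rows", "kwargs": {
  "increments": [
    [0,0,0,0,0],
    [0,0,0,0,0],
    [0,-0.02,0,0,0],
    [0,-0.06,0,0,0],
    [0,-0.095,0,0,0]
  ]
}}

```text
time: 10.18
tool_pos: [0.6249, 0.3125, 0.1143]
ee_rot: [-0.051, 1.566, -2.737]
wrist_force: [0.7, 0.4, 1.4]
width: 0.0467
```

```bash
python3 snap.py wrist w9; python3 go.py 0.4327 -0.181 0.12 -26.5
```

```text
t 10.23 tcp [0.6295 0.3144 0.1258] jaw -63.88 tilt x [ 0.012  0.005 -1.   ] J [ 0.38  0.45  1.09 -0.    1.6   1.5 ] F [1.1 0.9 4.8] w 0.0473
shift [0.001  0.3582 0.3948] norm 0.533
roll -0.6525 or 2.4891
```

View pics/w9.png

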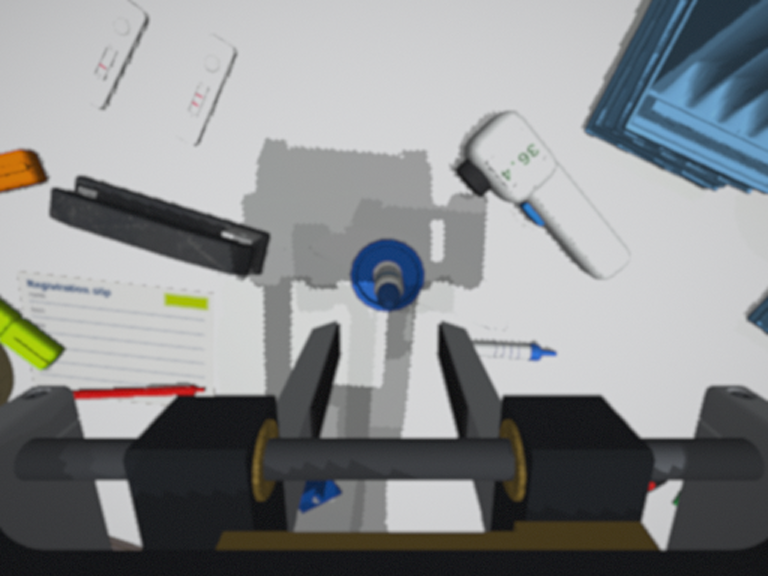

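>>> {"fn": "send_rows", "kwargs": {
  "increments": [
    [0,0,0.0275,0.03,0],
    [0,0,0.055,0.06,0],
    [0,0,0.0825,0.09,0],
    [0,0,0.11,0.12,0],
    [0,0,0.1375,0.15,0]
  ]
}}

```text
time: 10.65
tool_pos: [0.5509, 0.1221, 0.115]
ee_rot: [1.178, 1.57, -1.507]
wrist_force: [-0.1, -0.7, -0.3]
width: 0.0469
```

>>> {"fn": "send_rows", "kwargs": {
  "increments": [
    [0,0,0.0275,0.03,0],
    [0,0,0.055,0.06,0],
    [0,0,0.0825,0.09,0],
    [0,0,0.11,0.12,0],
    [0,0,0.1375,0.15,0]
  ]
}}

```text
time: 11.07
tool_pos: [0.4767, -0.0675, 0.1153]
ee_rot: [2.113, 1.57, -0.572]
wrist_force: [1.1, -0.2, -0.2]
width: 0.047
```

```bash
python3 go.py 0.4327 -0.181 0.12 -26.5
```

```text
t 11.07 tcp [ 0.4767 -0.0675  0.1153] jaw -63.86 tilt x [ 0. -0. -1.] J [-0.26 -0.03  1.67 -0.    1.5   0.86] F [ 1.1 -0.2 -0.2] w 0.047
shift [-0.0046  0.0825  0.0895] norm 0.122
roll -0.6521 or 2.4895
```

>>> {"fn": "send_rows", "kwargs": {
  "increments": [
    [0,-0.005,0.028,0.03,-0.12],
    [0,-0.005,0.055,0.06,-0.24],
    [0,-0.005,0.075,0.082,-0.36],
    [0,-0.005,0.081,0.088,-0.48],
    [0,-0.005,0.081,0.088,-0.6]
  ]
}}

```text
time: 11.48
tool_pos: [0.4332, -0.1804, 0.1204]
ee_rot: [0.442, 1.569, -1.668]
wrist_force: [-0.3, -0.2, -0.5]
width: 0.0475
```

>>> {"fn": "send_rows", "kwargs": {
  "increments": [
    [0,0,0,0,-0.052],
    [0,0,0,0,-0.052],
    [0,0,0,0,-0.052]
  ]
}}

```text
time: 11.73
tool_pos: [0.4343, -0.1775, 0.1203]
ee_rot: [-0.208, 1.571, -2.27]
wrist_force: [-0.5, -0.2, -0.1]
width: 0.0473
```

```bash
python3 snap.py wrist w10; python3 go.py 0.4327 -0.181 0.12 -26.5
```

```text
t 11.78 tcp [ 0.4344 -0.1773  0.1203] jaw -28.1 tilt x [-0. -0. -1.] J [-0.51 -0.06  1.69 -0.    1.51 -0.02] F [ 0.5 -0.3  0.2] w 0.0469
shift [0.0003 0.0002 0.0041] norm 0.004
roll -0.0279 or 3.1137
```

View pics/w10.png

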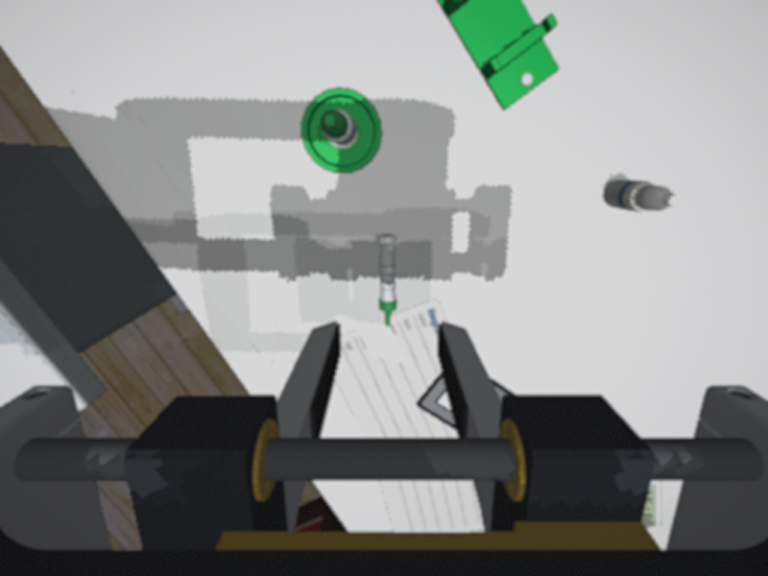

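```bash
cat > px.py <<'E'
import pickle,sys
from h import *
# px.py name x,y,z(mm) ...   pixels in 768x576 view
c=pickle.load(open(f'pics/{sys.argv[1]}.pkl','rb'))
out=[]
for a in sys.argv[2:]:
    x,y,z=map(float,a.split(','));q=onz(c,(x+.5)/1.5-.5,(y+.5)/1.5-.5,z/1000);out.append(q);print(a,q.round(4))
if len(out)>1:
    d=out[1]-out[0];print('mean',np.mean(out,0).round(4),'ang01',np.degrees(np.arctan2(d[1],d[0])).round(1),'len',np.linalg.norm(d).round(4))
E
python3 px.py w10 387,235,7 388,326,7; python3 px.py w10 526,79,4
```

```text
387,235,7 [ 0.4498 -0.1485  0.007 ]
388,326,7 [ 0.4164 -0.2124  0.007 ]
mean [ 0.4331 -0.1804  0.007 ] ang01 -117.6 len 0.0721
526,79,4 [ 0.5815 -0.1     0.004 ]
```

>>> {"fn": "send_rows", "kwargs": {
  "increments": [
    [0,0.035,0,0.0035,0],
    [0,0.07,0,0.0035,0],
    [0,0.09,0,0.0035,0],
    [0,0.1,0,0.0035,0],
    [0,0.106,0,0.0035,0]
  ]
}}

```text
time: 12.2
tool_pos: [0.4319, -0.1797, 0.0128]
ee_rot: [-1.579, 1.568, 2.645]
wrist_force: [0.7, -0.2, -0.2]
width: 0.0472
```

>>> {"fn": "send_rows", "kwargs": {
  "increments": [
    [0,0.004,0,0,0],
    [0,0.007,0,0,0],
    [0,0.009,0,0,0],
    [0,0.01,0,0,0]
  ]
}}

```text
time: 12.53
tool_pos: [0.4337, -0.1809, 0.0055]
ee_rot: [1.522, 1.568, -0.538]
wrist_force: [-0.5, 0.4, 0.9]
width: 0.0467
```

```bash
python3 snap.py wrist w11; python3 go.py 0.433 -0.1805 0.003 -27.6
```

```text
t 12.58 tcp [ 0.4335 -0.1809  0.0052] jaw -28.03 tilt x [ 0.002 -0.001 -1.   ] J [-0.52  0.04  1.83 -0.    1.27 -0.03] F [-0.2  0.2  0.2] w 0.047
shift [ 0.0022 -0.0006 -0.0001] norm 0.002
roll -0.0075 or 3.1341
```

View pics/w11.png

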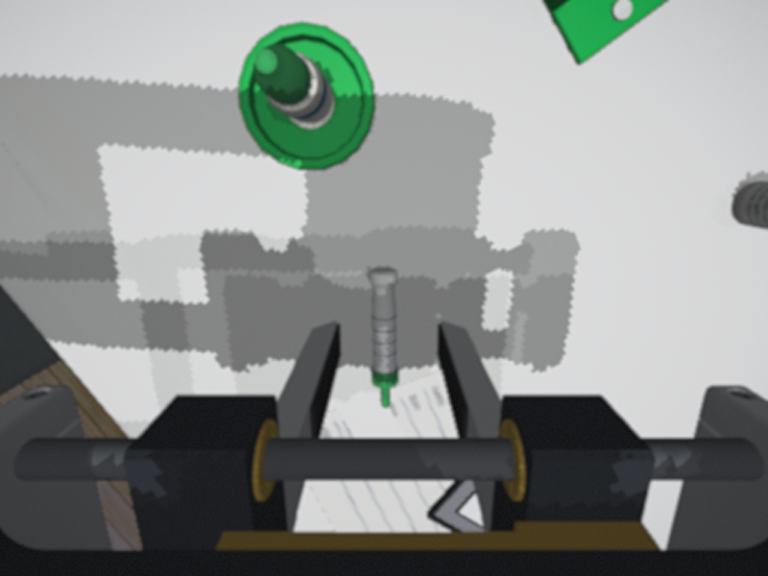

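>>> {"fn": "send_rows", "kwargs": {
  "increments": [
    [-0.2,0.001,0,0,0],
    [-1,0.001,0,0,0],
    [-1,0.001,0,0,0],
    [-1,0.001,0,0,0],
    [-1,0.001,0,0,0]
  ]
}}

```text
time: 13.0
tool_pos: [0.4329, -0.1806, 0.0036]
ee_rot: [1.393, 1.57, -0.667]
wrist_force: [-0.5, -0.1, -0.1]
width: 0.017
```

>>> {"fn": "send_rows", "kwargs": {
  "increments": [
    [-1,0,0,0,0],
    [-1,0,0,0,0],
    [-1,0,0,0,0]
  ]
}}

```text
time: 13.25
tool_pos: [0.4328, -0.1805, 0.0036]
ee_rot: [1.297, 1.571, -0.763]
wrist_force: [0.3, 0.0, 1.0]
width: 0.0126
```

```bash
python3 go.py 0.5755 -0.059 0.10 8.1
```

```text
t 13.25 tcp [ 0.4328 -0.1805  0.0036] jaw -28.03 tilt x [ 0. -0. -1.] J [-0.52  0.04  1.83 -0.    1.26 -0.03] F [0.3 0.  1. ] w 0.0126
shift [-0.0964  0.0688 -0.1743] norm 0.211
roll -0.6305 or 2.511
```

>>> {"fn": "send_rows", "kwargs": {
  "increments": [
    [-1,-0.02,0,0,0],
    [-1,-0.055,0,0,0],
    [-1,-0.09,0.002,-0.006,-0.06],
    [-1,-0.096,0.015,-0.04,-0.17],
    [-1,-0.096,0.029,-0.075,-0.28]
  ]
}}

```text
time: 13.67
tool_pos: [0.4963, -0.1292, 0.104]
ee_rot: [1.368, 1.562, -0.41]
wrist_force: [-0.4, -0.1, -0.1]
width: 0.0129
```

```bash
python3 go.py 0.5755 -0.059 0.10 8.1
```

```text
t 13.67 tcp [ 0.4963 -0.1292  0.104 ] jaw -11.88 tilt x [ 0.008 -0.004 -1.   ] J [-0.37  0.04  1.62 -0.    1.47 -0.16] F [-0.4 -0.1 -0.1] w 0.0129
shift [ 0.0044  0.0631 -0.085 ] norm 0.106
roll -0.3488 or 2.7928
```

>>> {"fn": "send_rows", "kwargs": {
  "increments": [
    [-1,0.002,0.024,-0.032,-0.1],
    [-1,0.002,0.047,-0.063,-0.2],
    [-1,0.002,0.06,-0.08,-0.3],
    [-1,0.002,0.064,-0.0855,-0.349],
    [-1,0.002,0.064,-0.0855,-0.349]
  ]
}}

```text
time: 14.08
tool_pos: [0.575, -0.0559, 0.0968]
ee_rot: [-2.412, 1.57, 2.444]
wrist_force: [0.5, -0.3, 0.2]
width: 0.0128
```

>>> {"fn": "send_rows", "kwargs": {
  "increments": [
    [-1,0,0,0,0],
    [-1,0,0,0,0]
  ]
}}

```text
time: 14.25
tool_pos: [0.5734, -0.0581, 0.0972]
ee_rot: [-1.373, 1.57, -2.806]
wrist_force: [1.3, -0.0, -0.2]
width: 0.0129
```

```bash
python3 snap.py wrist w12; python3 go.py 0.5755 -0.059 0.026 8.1
```

```text
t 14.3 tcp [ 0.5733 -0.0583  0.0974] jaw 7.9 tilt x [-0.001 -0.    -1.   ] J [-0.2   0.19  1.47 -0.    1.48 -0.34] F [-0.7 -0.8  0.5] w 0.0129
shift [0.0714 0.0021 0.001 ] norm 0.071
roll -0.0035 or 3.1381
```

View pics/w12.png

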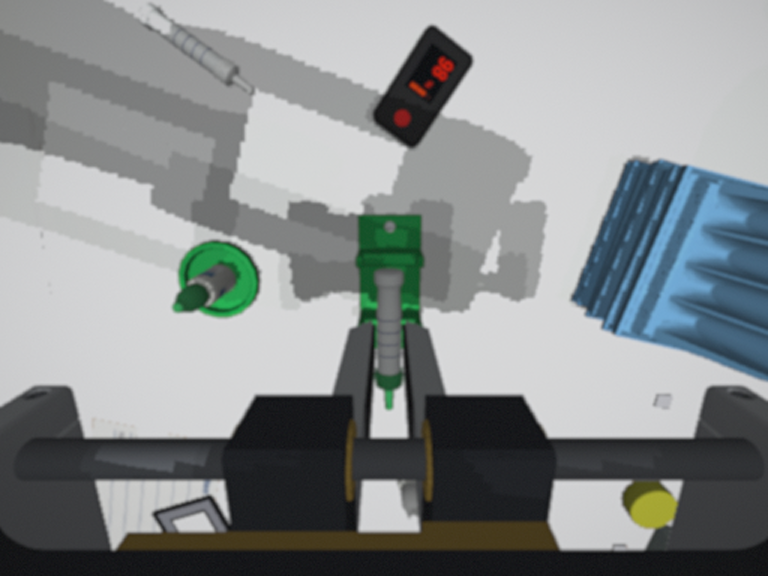

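```bash
python3 px.py w12 389,227,4;  python3 px.py w12 432,25,29 472,60,29 413,147,29 374,117,29
```

```text
389,227,4 [ 0.5695 -0.0174  0.004 ]
432,25,29 [0.577  0.0983 0.029 ]
472,60,29 [0.6018 0.0846 0.029 ]
413,147,29 [0.5765 0.0349 0.029 ]
374,117,29 [0.5518 0.048  0.029 ]
mean [0.5768 0.0664 0.029 ] ang01 -29.0 len 0.0284
```

>>> {"fn": "send_rows", "kwargs": {
  "increments": [
    [-1,0.025,0.002,0.001,0],
    [-1,0.045,0.002,0.001,0],
    [-1,0.055,0.002,0.001,0],
    [-1,0.06,0.002,0.001,0],
    [-1,0.062,0.002,0.001,0]
  ]
}}

```text
time: 14.72
tool_pos: [0.5752, -0.0587, 0.0347]
ee_rot: [-1.86, 1.569, 2.992]
wrist_force: [-0.1, 0.5, -0.5]
width: 0.0128
```

```bash
python3 snap.py wrist w13; python3 go.py 0.5755 -0.059 0.026 8.1
```

```text
t 14.77 tcp [ 0.5757 -0.0587  0.0352] jaw 7.96 tilt x [-0.001 -0.    -1.   ] J [-0.2   0.24  1.54 -0.    1.36 -0.34] F [-0.2 -0.4 -0.3] w 0.0126
shift [ 0.0092 -0.0003  0.0003] norm 0.009
roll -0.0024 or 3.1392
```

View pics/w13.png

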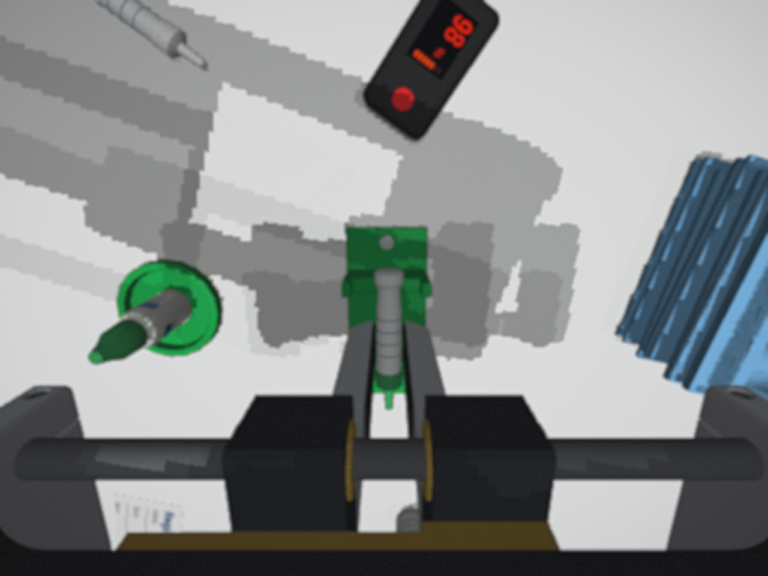

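>>> {"fn": "send_rows", "kwargs": {
  "increments": [
    [-1,0.004,0,0,0],
    [-1,0.007,0,0,0],
    [-1,0.009,0,0,0],
    [-1,0.009,0,0,0],
    [-1,0.009,0,0,0]
  ]
}}

```text
time: 15.18
tool_pos: [0.5762, -0.0583, 0.0267]
ee_rot: [1.023, 1.57, -0.408]
wrist_force: [1.1, -1.0, -0.2]
width: 0.0129
```

```bash
python3 go.py 0.5755 -0.059 0.0255 8.1
```

```text
t 15.18 tcp [ 0.5762 -0.0583  0.0267] jaw 8.02 tilt x [ 0. -0. -1.] J [-0.2   0.25  1.55 -0.    1.34 -0.34] F [ 1.1 -1.  -0.2] w 0.0129
shift [ 0.0012 -0.0008  0.0006] norm 0.002
roll -0.0014 or 3.1402
```

>>> {"fn": "send_rows", "kwargs": {
  "increments": [
    [-1,0.001,-0.0005,0.0005,0],
    [0,0.001,-0.0005,0.0005,0],
    [0,0.001,-0.0005,0.0005,0],
    [0,0.001,-0.0005,0.0005,0],
    [0,0.001,-0.0005,0.0005,0]
  ]
}}

```text
time: 15.6
tool_pos: [0.5758, -0.0589, 0.0256]
ee_rot: [0.913, 1.571, -0.518]
wrist_force: [0.1, -0.6, -0.1]
width: 0.0359
```

>>> {"fn": "send_rows", "kwargs": {
  "increments": [
    [0,0,0,0,0],
    [0,0,0,0,0],
    [0,-0.02,0,0,0],
    [0,-0.06,0,0,0],
    [0,-0.08,0,0,0]
  ]
}}

```text
time: 16.02
tool_pos: [0.5767, -0.059, 0.1087]
ee_rot: [1.22, 1.567, -0.211]
wrist_force: [0.7, -0.9, 1.1]
width: 0.0468
```

```bash
python3 snap.py wrist w14; python3 go.py 0.6152 0.2 0.12 22.3
```

```text
t 16.07 tcp [ 0.5794 -0.0595  0.1134] jaw 8.02 tilt x [ 0.012 -0.002 -1.   ] J [-0.2   0.18  1.44 -0.    1.5  -0.34] F [ 1.9 -0.2  2.2] w 0.0471
shift [-0.0068  0.0717 -0.252 ] norm 0.262
roll -0.2492 or 2.8924
```

View pics/w14.png

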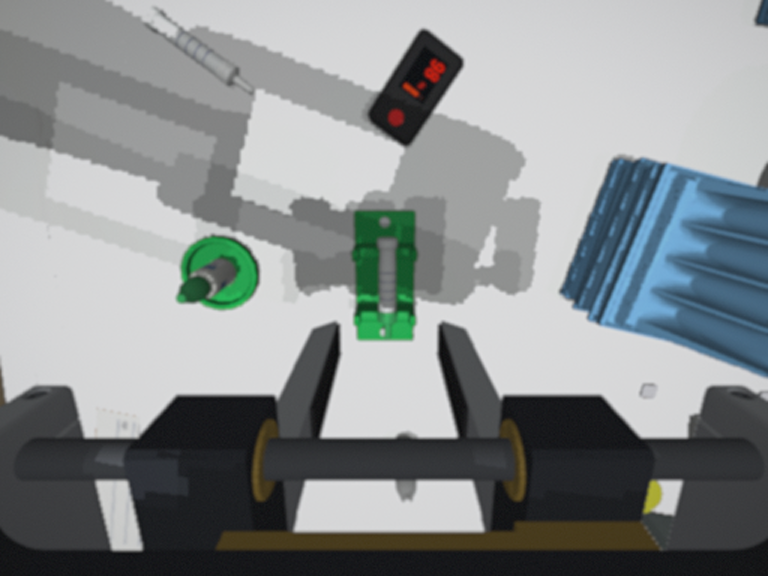

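>>> {"fn": "send_rows", "kwargs": {
  "increments": [
    [0,-0.015,0.011,-0.037,0],
    [0,-0.015,0.022,-0.074,0],
    [0,-0.015,0.033,-0.111,0],
    [0,-0.015,0.044,-0.148,0],
    [0,-0.015,0.055,-0.185,0]
  ]
}}

```text
time: 16.48
tool_pos: [0.6044, 0.1336, 0.1205]
ee_rot: [1.219, 1.57, -0.213]
wrist_force: [0.2, -0.5, -0.2]
width: 0.0472
```

>>> {"fn": "send_rows", "kwargs": {
  "increments": [
    [0,0,0.01,-0.033,-0.1],
    [0,0,0.017,-0.055,-0.2],
    [0,0,0.02,-0.066,-0.249],
    [0,0,0.02,-0.066,-0.249],
    [0,0,0.02,-0.066,-0.249]
  ]
}}

```text
time: 16.9
tool_pos: [0.6147, 0.2004, 0.1199]
ee_rot: [-1.036, 1.57, -2.218]
wrist_force: [-0.8, -0.9, 0.1]
width: 0.047
```

```bash
python3 snap.py wrist w15; python3 go.py 0.6152 0.2 0.003 22.3; python3 -c "
from h import *
for u,v in((177,113),(208,109),(170,72)):
  print([onz('top',u,v,z).round(3).tolist() for z in (0,.05,.1)])"
```

```text
t 16.95 tcp [0.6148 0.1995 0.1201] jaw 22.2 tilt x [-0.001 -0.001 -1.   ] J [ 0.23  0.33  1.25 -0.    1.56 -0.16] F [ 0.1 -0.1 -0.6] w 0.0472
shift [ 0.1171  0.0006 -0.0003] norm 0.117
roll -0.0017 or 3.1399
[[0.779, 0.232, 0.0], [0.762, 0.221, 0.05], [0.745, 0.211, 0.1]]
[[0.789, 0.141, 0.0], [0.772, 0.134, 0.05], [0.754, 0.128, 0.1]]
[[0.907, 0.254, 0.0], [0.883, 0.242, 0.05], [0.86, 0.23, 0.1]]
```

View pics/w15.png

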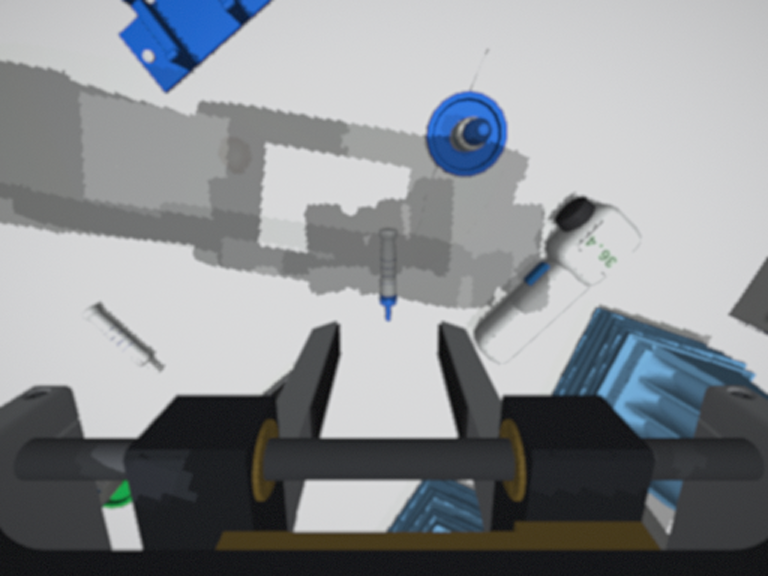

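```bash
python3 px.py w15 388,229,7 388,320,7; python3 px.py w15 477,337,15 ; python3 px.py w15 149,57,4
```

```text
388,229,7 [0.602  0.2341 0.007 ]
388,320,7 [0.629 0.168 0.007]
mean [0.6155 0.2011 0.007 ] ang01 -67.8 len 0.0714
477,337,15 [0.6965 0.184  0.015 ]
149,57,4 [0.4129 0.2794 0.004 ]
```

>>> {"fn": "send_rows", "kwargs": {
  "increments": [
    [0,0.035,0.001,-0.001,0],
    [0,0.07,0.001,-0.001,0],
    [0,0.09,0.001,-0.001,0],
    [0,0.1,0.001,-0.001,0],
    [0,0.106,0.001,-0.001,0]
  ]
}}

```text
time: 17.37
tool_pos: [0.6144, 0.1997, 0.0124]
ee_rot: [-1.629, 1.567, -2.814]
wrist_force: [-0.0, -0.6, 0.8]
width: 0.047
```

>>> {"fn": "send_rows", "kwargs": {
  "increments": [
    [0,0.004,0,0,0],
    [0,0.007,0,0,0],
    [0,0.009,0,0,0],
    [0,0.0095,0,0,0]
  ]
}}

```text
time: 17.7
tool_pos: [0.6164, 0.2015, 0.0062]
ee_rot: [1.355, 1.568, 0.173]
wrist_force: [-0.7, 0.2, -0.7]
width: 0.0469
```

```bash
python3 go.py 0.6155 0.201 0.0035 22.2
```

```text
t 17.7 tcp [0.6164 0.2015 0.0062] jaw 22.27 tilt x [ 0.002  0.    -1.   ] J [ 0.23  0.41  1.38 -0.    1.35 -0.16] F [-0.7  0.2 -0.7] w 0.0469
shift [ 0.0027 -0.001   0.0001] norm 0.003
roll 0.0011 or -3.1404
```

>>> {"fn": "send_rows", "kwargs": {
  "increments": [
    [-0.2,0.0015,0,0,0],
    [-1,0.0015,0,0,0],
    [-1,0.0015,0,0,0],
    [-1,0.0015,0,0,0],
    [-1,0.0015,0,0,0]
  ]
}}

```text
time: 18.12
tool_pos: [0.6156, 0.2016, 0.0037]
ee_rot: [1.214, 1.57, 0.032]
wrist_force: [0.8, -0.2, 0.6]
width: 0.0168
```

>>> {"fn": "send_rows", "kwargs": {
  "increments": [
    [-1,0,0,0,0],
    [-1,0,0,0,0],
    [-1,0,0,0,0]
  ]
}}

```text
time: 18.37
tool_pos: [0.6156, 0.2015, 0.0036]
ee_rot: [1.165, 1.571, -0.017]
wrist_force: [0.1, -0.0, 0.8]
width: 0.013
```

```bash
python3 go.py 0.4345 0.315 0.12 -32.3
```

```text
t 18.37 tcp [0.6156 0.2015 0.0036] jaw 22.28 tilt x [ 0. -0. -1.] J [ 0.23  0.41  1.38 -0.    1.35 -0.16] F [ 0.1 -0.   0.8] w 0.013
shift [-0.1164 -0.1245 -0.1737] norm 0.243
roll 0.9526 or -2.189
```

>>> {"fn": "send_rows", "kwargs": {
  "increments": [
    [-1,-0.02,0,0,0],
    [-1,-0.055,0,0,0],
    [-1,-0.09,-0.003,-0.005,0.1],
    [-1,-0.116,-0.02,-0.028,0.2],
    [-1,-0.116,-0.042,-0.059,0.3]
  ]
}}

```text
time: 18.78
tool_pos: [0.5592, 0.2403, 0.1272]
ee_rot: [1.752, 1.556, 0.262]
wrist_force: [0.4, 0.7, 1.1]
width: 0.0129
```

```bash
python3 go.py 0.4345 0.315 0.12 -32.3
```

```text
t 18.78 tcp [0.5592 0.2403 0.1272] jaw 4.59 tilt x [ 0.014  0.004 -1.   ] J [ 0.31  0.23  1.36 -0.    1.53  0.23] F [0.4 0.7 1.1] w 0.0129
shift [ 0.0058 -0.1184 -0.0844] norm 0.146
roll 0.6439 or -2.4977
```

>>> {"fn": "send_rows", "kwargs": {
  "increments": [
    [-1,0,-0.03,-0.0225,0.12],
    [-1,0,-0.06,-0.045,0.24],
    [-1,0,-0.09,-0.0675,0.36],
    [-1,0,-0.107,-0.08,0.48],
    [-1,0,-0.113,-0.085,0.6]
  ]
}}

```text
time: 19.2
tool_pos: [0.431, 0.3164, 0.1196]
ee_rot: [-1.721, 1.57, 2.477]
wrist_force: [0.1, 0.4, -0.0]
width: 0.0129
```

>>> {"fn": "send_rows", "kwargs": {
  "increments": [
    [-1,0,0,0,0.052],
    [-1,0,0,0,0.052],
    [-1,0,0,0,0.052]
  ]
}}

```text
time: 19.45
tool_pos: [0.4341, 0.3148, 0.1195]
ee_rot: [1.57, 1.571, -0.562]
wrist_force: [-0.2, 0.6, -0.5]
width: 0.0126
```

```bash
python3 snap.py wrist w16; python3 go.py 0.4345 0.315 0.026 -32.3
```

```text
t 19.5 tcp [0.4344 0.3147 0.1195] jaw -32.2 tilt x [ 0. -0. -1.] J [ 0.52  0.09  1.54 -0.    1.51  1.08] F [ 0.3 -0.1 -0.6] w 0.0128
shift [ 0.0935 -0.0001 -0.0004] norm 0.093
roll 0.0018 or -3.1398
```

View pics/w16.png

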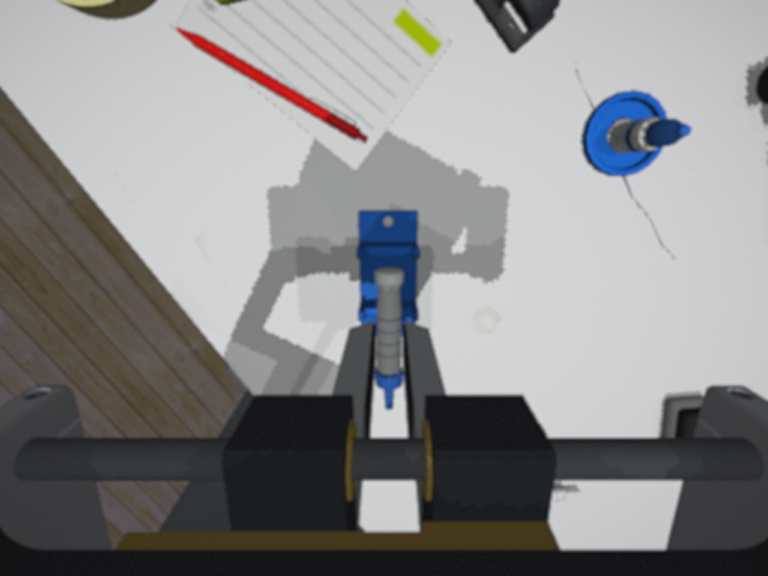

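```bash
python3 px.py w16 388,222,4
```

```text
388,222,4 [0.4571 0.3502 0.004 ]
```

>>> {"fn": "send_rows", "kwargs": {
  "increments": [
    [-1,0.035,0,0,0],
    [-1,0.06,0,0,0],
    [-1,0.075,0,0,0],
    [-1,0.081,0,0,0],
    [-1,0.083,0,0,0]
  ]
}}

```text
time: 19.92
tool_pos: [0.4336, 0.3139, 0.0348]
ee_rot: [-0.446, 1.568, -2.58]
wrist_force: [0.3, 0.9, -0.1]
width: 0.0131
```

>>> {"fn": "send_rows", "kwargs": {
  "increments": [
    [-1,0.004,0,0,0],
    [-1,0.007,0,0,0],
    [-1,0.01,0,0,0],
    [-1,0.0105,0,0,0],
    [-1,0.0105,0,0,0]
  ]
}}

```text
time: 20.33
tool_pos: [0.4344, 0.3149, 0.0264]
ee_rot: [2.537, 1.57, 0.403]
wrist_force: [0.3, 0.4, 0.4]
width: 0.0125
```

```bash
python3 snap.py wrist w17; python3 go.py 0.4345 0.315 0.026 -32.3
```

```text
t 20.38 tcp [0.4345 0.315  0.0264] jaw -32.26 tilt x [ 0.001  0.    -1.   ] J [ 0.52  0.16  1.65 -0.    1.33  1.08] F [0.3 0.6 0.5] w 0.0128
shift [ 0.0004  0.     -0.0001] norm 0.0
roll 0.0007 or -3.1409
```

View pics/w17.png

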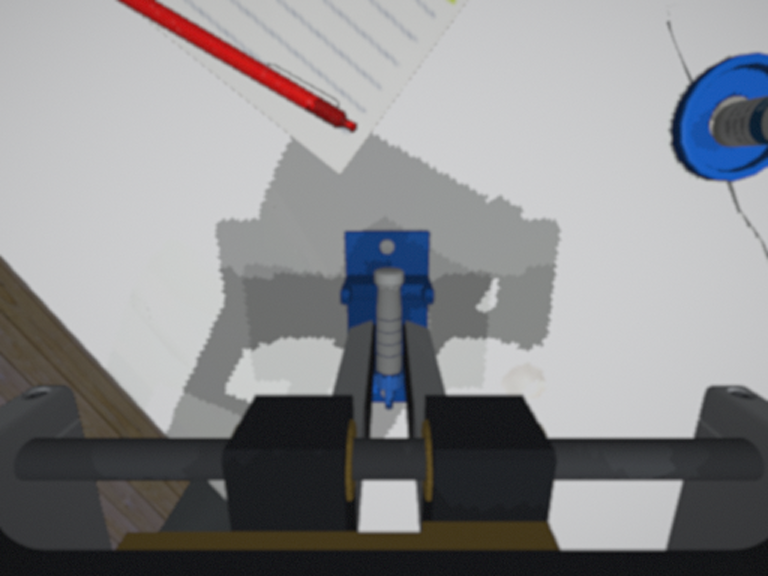

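>>> {"fn": "send_rows", "kwargs": {
  "increments": [
    [-1,0.0008,0,0,0],
    [0,0.0008,0,0,0],
    [0,0.0008,0,0,0],
    [0,0.0008,0,0,0],
    [0,0.0008,0,0,0]
  ]
}}

```text
time: 20.8
tool_pos: [0.4342, 0.3148, 0.0252]
ee_rot: [2.217, 1.571, 0.083]
wrist_force: [-0.4, -0.1, -0.6]
width: 0.0364
```

>>> {"fn": "send_rows", "kwargs": {
  "increments": [
    [0,0,0,0,0],
    [0,0,0,0,0],
    [0,-0.02,0,0,0],
    [0,-0.06,0,0,0],
    [0,-0.1,0,0,0]
  ]
}}

```text
time: 21.22
tool_pos: [0.4326, 0.3139, 0.1241]
ee_rot: [-0.474, 1.565, -2.608]
wrist_force: [0.7, 1.2, -1.0]
width: 0.0471
```

```bash
python3 snap.py wrist w18; python3 go.py 0.576 0.066 0.15 -27
```

```text
t 21.27 tcp [0.4379 0.317  0.1356] jaw -32.26 tilt x [ 0.012  0.007 -1.   ] J [ 0.52  0.08  1.52 -0.    1.53  1.08] F [1.9 1.2 4. ] w 0.0467
shift [-0.0145  0.2509  0.1384] norm 0.287
roll -0.0918 or 3.0498
```

View pics/w18.png

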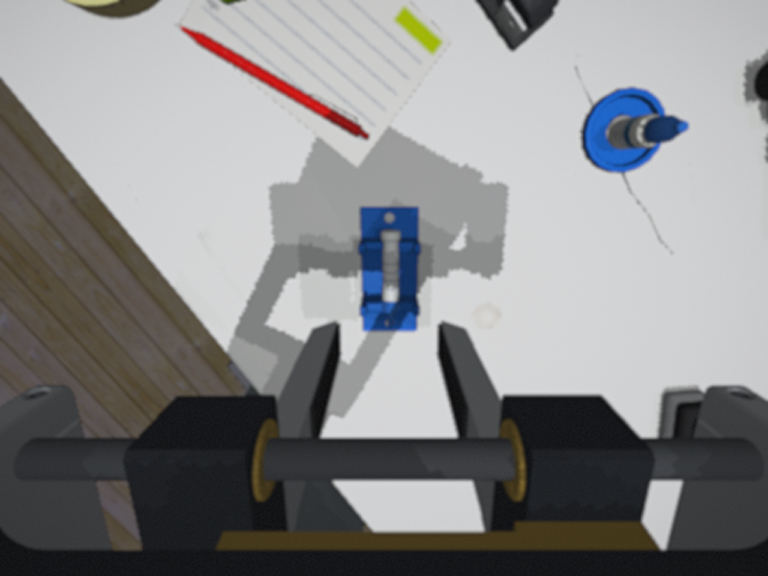

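>>> {"fn": "send_rows", "kwargs": {
  "increments": [
    [0.5,-0.015,0.035,0.0187,0],
    [0.5,-0.025,0.07,0.0374,0],
    [0.5,-0.025,0.105,0.056,0],
    [0.5,-0.025,0.14,0.0748,0],
    [0.5,-0.025,0.175,0.0935,0]
  ]
}}

```text
time: 21.68
tool_pos: [0.5331, 0.1408, 0.1507]
ee_rot: [2.275, 1.569, 0.141]
wrist_force: [0.2, 0.1, -1.4]
width: 0.0702
```

>>> {"fn": "send_rows", "kwargs": {
  "increments": [
    [0.5,0,0.035,0.0187,-0.05],
    [0.5,0,0.065,0.035,-0.092],
    [0.5,0,0.0775,0.0415,-0.092],
    [0.5,0,0.0775,0.0415,-0.092],
    [0.5,0,0.0775,0.0415,-0.092]
  ]
}}

```text
time: 22.1
tool_pos: [0.5754, 0.0661, 0.1498]
ee_rot: [-1.909, 1.569, 2.33]
wrist_force: [-0.1, 0.8, 0.5]
width: 0.0706
```

```bash
python3 snap.py wrist w19; python3 go.py 0.576 0.066 0.02 -27
```

```text
t 22.15 tcp [0.5751 0.067  0.15  ] jaw -26.99 tilt x [-0.001  0.001 -1.   ] J [0.02 0.17 1.39 0.   1.58 0.49] F [-0.6 -0.6  0.9] w 0.0705
shift [0.13   0.0014 0.0005] norm 0.13
roll 0.0002 or -3.1414
```

View pics/w19.png

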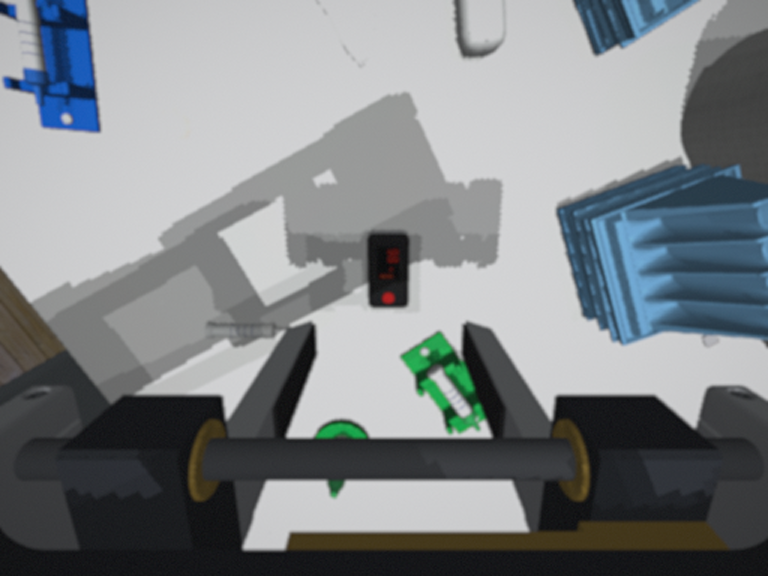

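```bash
python3 px.py w19 369,236,29 370,304,29 407,304,29 407,235,29; python3 px.py w19 607,327,0 560,212,60 625,343,60; python3 -c "
from h import *
for u,v in((241,131),(277,134)):
  print([onz('top',u,v,z).round(3).tolist() for z in (0,.05,.1)])"
```

```text
369,236,29 [0.5771 0.0998 0.029 ]
370,304,29 [0.5524 0.0514 0.029 ]
407,304,29 [0.5785 0.038  0.029 ]
407,235,29 [0.6031 0.0874 0.029 ]
mean [0.5778 0.0692 0.029 ] ang01 -117.1 len 0.0544
607,327,0 [ 0.723  -0.0715  0.    ]
560,212,60 [0.7018 0.0602 0.06  ]
625,343,60 [ 0.7109 -0.0512  0.06  ]
mean [ 0.7119 -0.0208  0.04  ] ang01 99.1 len 0.1463
[[0.721, 0.044, 0.0], [0.706, 0.043, 0.05], [0.691, 0.041, 0.1]]
[[0.709, -0.06, 0.0], [0.695, -0.057, 0.05], [0.681, -0.054, 0.1]]
```

>>> {"fn": "send_rows", "kwargs": {
  "increments": [
    [0.5,0.04,0.0015,-0.001,0],
    [0.5,0.08,0.0015,-0.001,0],
    [0.5,0.11,0.0015,-0.001,0],
    [0.5,0.125,0.0015,-0.001,0],
    [0.5,0.13,0.0015,-0.001,0]
  ]
}}

```text
time: 22.57
tool_pos: [0.5735, 0.0683, 0.016]
ee_rot: [-1.156, 1.563, 3.088]
wrist_force: [0.1, -0.2, 0.2]
width: 0.0703
```

>>> {"fn": "send_rows", "kwargs": {
  "increments": [
    [0.5,0.004,0,0,0],
    [0.5,0.008,0,0,0],
    [0.5,0.0105,0,0,0],
    [0.5,0.0105,0,0,0]
  ]
}}

```text
time: 22.9
tool_pos: [0.5781, 0.0664, 0.0108]
ee_rot: [2.059, 1.569, 0.018]
wrist_force: [0.4, -0.8, 0.3]
width: 0.0703
```

```bash
python3 snap.py wrist w20; python3 go.py 0.577 0.0675 0.009 -27
```

```text
t 22.95 tcp [0.5782 0.0663 0.0109] jaw -26.98 tilt x [ 0.002  0.    -1.   ] J [ 0.02  0.27  1.55 -0.    1.31  0.49] F [-0.1 -0.6  0.4] w 0.0704
shift [ 0.0019 -0.0016 -0.0005] norm 0.003
roll 0.0004 or -3.1412
```

View pics/w20.png

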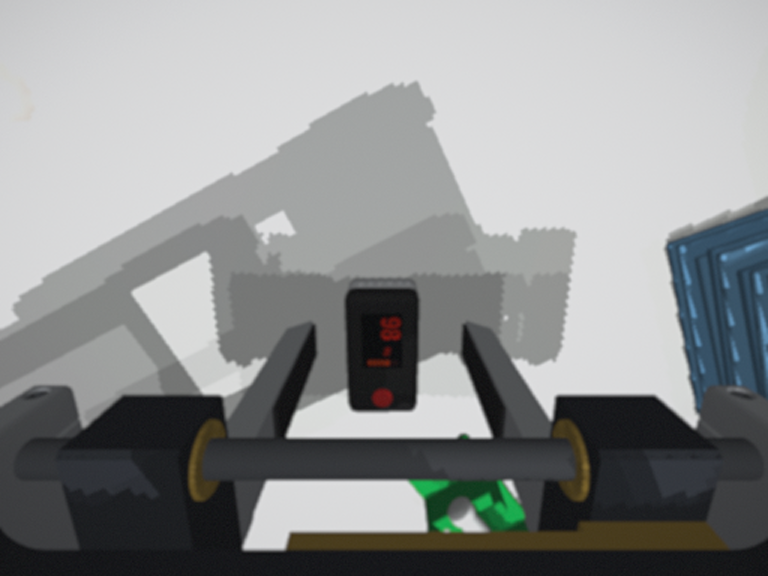

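```bash
python3 px.py w20 347,292,29 352,410,29 415,408,29 417,291,29; python3 go.py 0.577 0.0675 0.009 -27
```

```text
347,292,29 [0.5777 0.1015 0.029 ]
352,410,29 [0.5523 0.0502 0.029 ]
415,408,29 [0.5787 0.0379 0.029 ]
417,291,29 [0.6042 0.0885 0.029 ]
mean [0.5782 0.0695 0.029 ] ang01 -116.3 len 0.0572
t 22.95 tcp [0.5782 0.0663 0.0109] jaw -26.98 tilt x [ 0.002  0.    -1.   ] J [ 0.02  0.27  1.55 -0.    1.31  0.49] F [-0.1 -0.6  0.4] w 0.0704
shift [ 0.0019 -0.0016 -0.0005] norm 0.003
roll 0.0004 or -3.1412
```

>>> {"fn": "send_rows", "kwargs": {
  "increments": [
    [0.2,0.001,-0.0015,-0.001,-0.005],
    [0.2,0.001,-0.0015,-0.001,-0.005],
    [-1,0.001,-0.0015,-0.001,-0.005],
    [-1,0.001,-0.0015,-0.001,-0.005],
    [-1,0.001,-0.0015,-0.001,-0.005]
  ]
}}

```text
time: 23.37
tool_pos: [0.5766, 0.0675, 0.0088]
ee_rot: [1.855, 1.57, -0.182]
wrist_force: [0.2, 0.0, -0.4]
width: 0.0409
```

>>> {"fn": "send_rows", "kwargs": {
  "increments": [
    [-1,0,0,0,0],
    [-1,0,0,0,0],
    [-1,0,0,0,0]
  ]
}}

```text
time: 23.62
tool_pos: [0.5765, 0.0676, 0.0087]
ee_rot: [-0.815, 1.571, -2.852]
wrist_force: [-0.2, -0.7, 1.7]
width: 0.0331
```

```bash
python3 snap.py wrist w21; python3 go.py 0.4457 -0.3137 0.11 27.8
```

```text
t 23.67 tcp [0.5765 0.0676 0.0087] jaw -26.71 tilt x [-0. -0. -1.] J [ 0.02  0.27  1.56 -0.    1.31  0.49] F [-0.6 -0.3  1.1] w 0.0326
shift [-0.1012  0.0545  0.3994] norm 0.416
roll -0.9513 or 2.1903
```

View pics/w21.png

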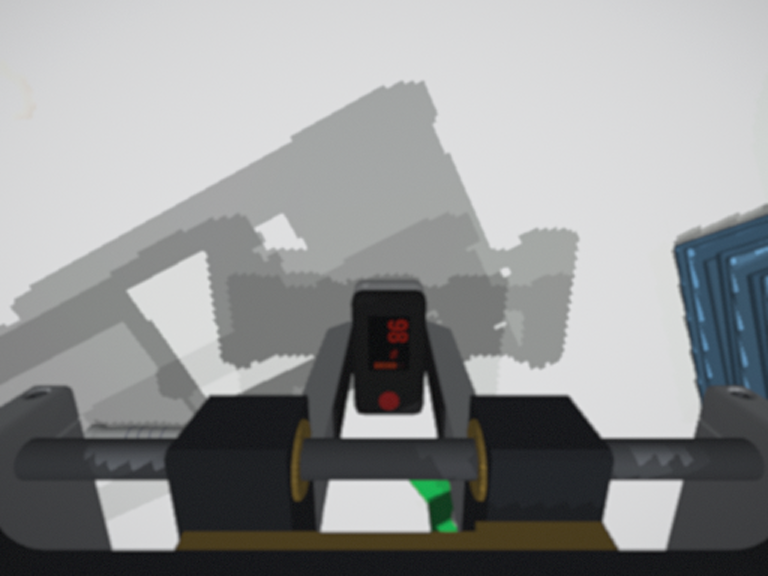

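```bash
python3 px.py w21 353,292,29 357,413,29 422,412,29 425,291,29
```

```text
353,292,29 [0.5787 0.102  0.029 ]
357,413,29 [0.5529 0.0499 0.029 ]
422,412,29 [0.5796 0.037  0.029 ]
425,291,29 [0.6056 0.0889 0.029 ]
mean [0.5792 0.0695 0.029 ] ang01 -116.3 len 0.0581
```

>>> {"fn": "send_rows", "kwargs": {
  "increments": [
    [-1,-0.02,0,0,0],
    [-1,-0.055,0,0,0],
    [-1,-0.09,0,0.005,0],
    [-1,-0.101,0.005,0.035,-0.05],
    [-1,-0.101,0.01,0.07,-0.15]
  ]
}}

```text
time: 24.08
tool_pos: [0.5573, 0.0011, 0.1149]
ee_rot: [1.819, 1.561, -0.061]
wrist_force: [1.1, -1.1, -0.5]
width: 0.0327
```

```bash
python3 go.py 0.4457 -0.3137 0.11 27.8
```

```text
t 24.08 tcp [0.5573 0.0011 0.1149] jaw -17.72 tilt x [ 0.01  -0.001 -1.   ] J [-0.1   0.13  1.5   0.    1.5   0.21] F [ 1.1 -1.1 -0.5] w 0.0327
shift [ 0.0039 -0.0105  0.3338] norm 0.334
roll -0.7944 or 2.3472
```

>>> {"fn": "send_rows", "kwargs": {
  "increments": [
    [-1,0,-0.001,0.04,0],
    [-1,0,-0.001,0.08,0],
    [-1,0,-0.002,0.12,0],
    [-1,0,-0.003,0.16,0],
    [-1,0,-0.003,0.2,0]
  ]
}}

```text
time: 24.5
tool_pos: [0.4879, -0.1901, 0.1096]
ee_rot: [1.148, 1.571, -0.739]
wrist_force: [0.3, -0.2, -1.0]
width: 0.0331
```

>>> {"fn": "send_rows", "kwargs": {
  "increments": [
    [-1,0,-0.001,0.04,-0.12],
    [-1,0,-0.002,0.08,-0.24],
    [-1,0,-0.002,0.11,-0.36],
    [-1,0,-0.002,0.126,-0.48],
    [-1,0,-0.002,0.132,-0.6]
  ]
}}

```text
time: 24.92
tool_pos: [0.4445, -0.3165, 0.1094]
ee_rot: [-0.813, 1.57, -2.099]
wrist_force: [0.8, 0.2, -1.3]
width: 0.0328
```

>>> {"fn": "send_rows", "kwargs": {
  "increments": [
    [-1,0,0,0,-0.1],
    [-1,0,0,0,-0.2],
    [-1,0,0,0,-0.2],
    [-1,0,0,0,-0.2]
  ]
}}

```text
time: 25.25
tool_pos: [0.4459, -0.3134, 0.1095]
ee_rot: [-2.61, 1.571, 2.582]
wrist_force: [0.5, 0.1, -0.6]
width: 0.0327
```

```bash
python3 snap.py wrist w22; python3 go.py 0.4457 -0.3137 0.04 27.8
```

```text
t 25.3 tcp [ 0.446  -0.3133  0.1095] jaw 27.51 tilt x [-0.  0. -1.] J [-0.72  0.11  1.53 -0.    1.49 -1.2 ] F [ 0.2 -0.3 -1. ] w 0.0328
shift [ 0.0695 -0.0004  0.0002] norm 0.07
roll -0.0051 or 3.1365
```

View pics/w22.png

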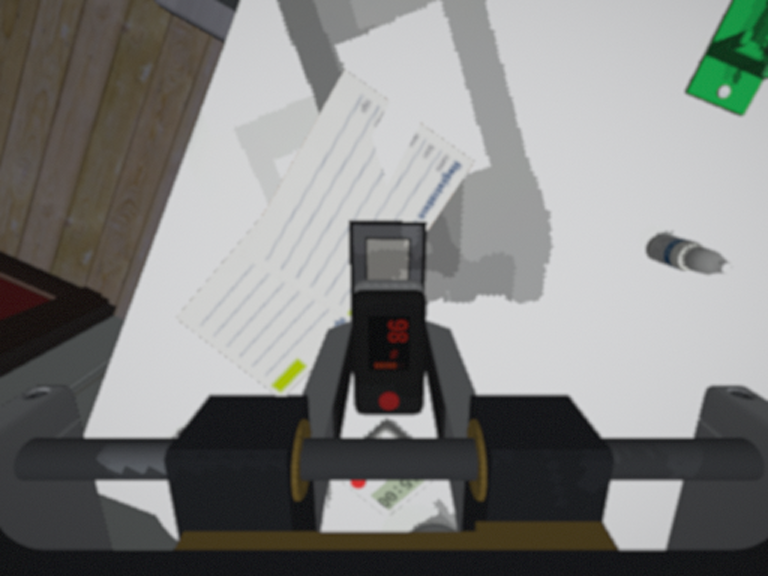

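```bash
python3 px.py w22 366,238,3 410,238,3; python3 px.py w22 350,222,5 425,223,5; python3 -c "
import numpy as np
a=np.radians(-62.2); d=np.array([np.cos(a),np.sin(a)]);print('axis',d)"; python3 px.py w22 353,292,126 425,291,126
```

```text
366,238,3 [ 0.4188 -0.2932  0.003 ]
410,238,3 [ 0.4469 -0.2786  0.003 ]
mean [ 0.4328 -0.2859  0.003 ] ang01 27.5 len 0.0317
350,222,5 [ 0.4036 -0.2879  0.005 ]
425,223,5 [ 0.451 -0.264  0.005]
mean [ 0.4273 -0.2759  0.005 ] ang01 26.7 len 0.0531
axis [ 0.46638664 -0.88458098]
353,292,126 [ 0.4206 -0.2939  0.126 ]
425,291,126 [ 0.4476 -0.2794  0.126 ]
mean [ 0.4341 -0.2867  0.126 ] ang01 28.3 len 0.0307
```

>>> {"fn": "send_rows", "kwargs": {
  "increments": [
    [-1,0.035,0,-0.0005,-0.004],
    [-1,0.06,0,-0.0005,-0.004],
    [-1,0.077,0,-0.0005,-0.004],
    [-1,0.085,0,-0.0005,-0.004],
    [-1,0.088,0,-0.0005,-0.004]
  ]
}}

```text
time: 25.72
tool_pos: [0.4449, -0.3119, 0.0198]
ee_rot: [-2.756, 1.567, 2.442]
wrist_force: [-0.0, -0.2, -0.9]
width: 0.033
```

>>> {"fn": "send_rows", "kwargs": {
  "increments": [
    [-1,0.002,0,0,0],
    [-1,0.004,0,0,0],
    [-1,0.004,0,0,0],
    [-1,0.004,0,0,0]
  ]
}}

```text
time: 26.05
tool_pos: [0.4465, -0.3136, 0.019]
ee_rot: [0.343, 1.568, -0.742]
wrist_force: [0.4, 0.2, -1.6]
width: 0.033
```

```bash
python3 snap.py wrist w23; python3 snap.py side s2; python3 go.py 0.446 -0.3133 0.0117 27.8
```

```text
t 26.15 tcp [ 0.4463 -0.3134  0.0187] jaw 27.87 tilt x [ 0.001 -0.001 -1.   ] J [-0.72  0.19  1.64 -0.    1.31 -1.2 ] F [ 0.  -0.6 -0.6] w 0.0326
shift [ 0.007  -0.0002 -0.0003] norm 0.007
roll 0.0012 or -3.1404
```

View pics/w23.png

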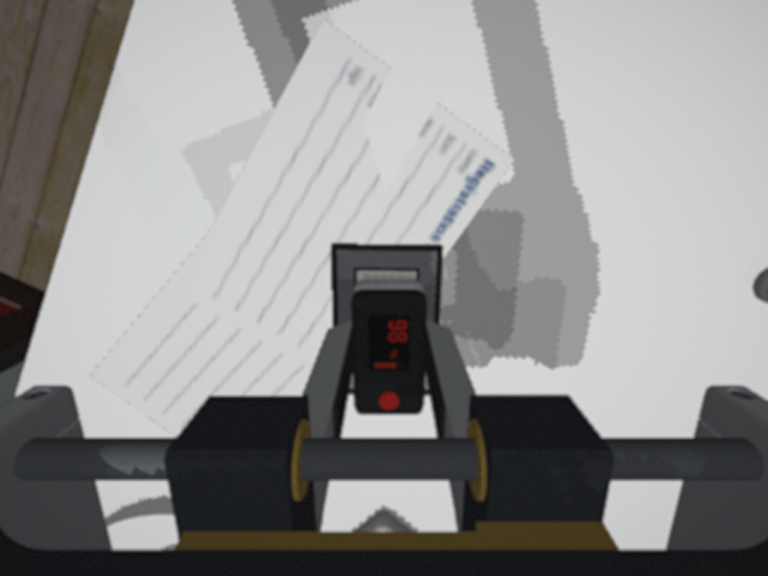

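```bash
python3 -c "
import cv2
i=cv2.imread('pics/w23_raw.png')[155:285,210:310];cv2.imwrite('pics/w23c.png',cv2.resize(i,None,fx=6,fy=6,interpolation=cv2.INTER_CUBIC)[:600])"
```

```text
(no output)
```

View pics/w23c.png

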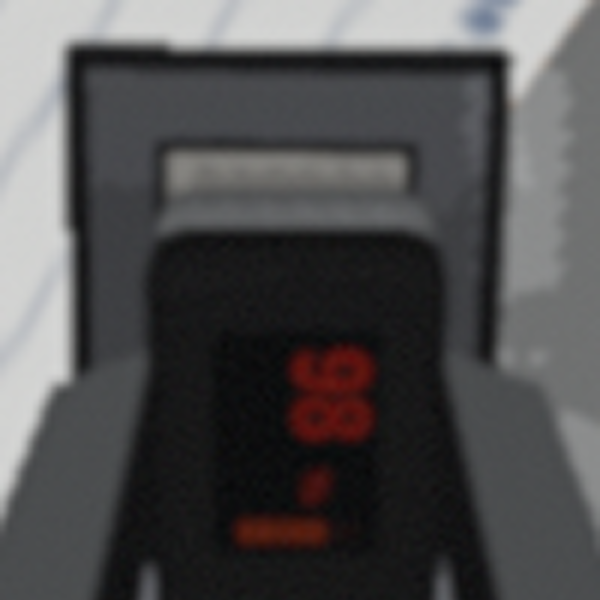

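```bash
python3 - <<'E'
import pickle
from h import *
c=pickle.load(open('pics/w23.pkl','rb'))
g=lambda x,y:((x+.5)/6-.5+210,(y+.5)/6-.5+155)
a=np.radians(-62.2);ax=np.array([np.cos(a),np.sin(a)]);lt=np.array([-ax[1],ax[0]])
for n,p,z in(('panel',(160,148),.003),('panel',(412,149),.003),('rim',(72,48),.005),('rim',(506,55),.005),('oxlowL',(160,197),.010),('oxlowR',(432,197),.010),('oxtopL',(152,240),.038),('oxtopR',(440,240),.038)):
    q=onz(c,*g(*p),z);print(n,q.round(4),'along',(q[:2]@ax).round(4),'lat',(q[:2]@lt).round(4))
t=np.array([.4463,-.3134]);print('tcp',t@ax,t@lt)
E
```

```text
panel [ 0.4186 -0.2937  0.003 ] along 0.455 lat 0.2333
panel [ 0.4466 -0.279   0.003 ] along 0.4551 lat 0.265
rim [ 0.4033 -0.2869  0.005 ] along 0.4419 lat 0.223
rim [ 0.4507 -0.2629  0.005 ] along 0.4427 lat 0.2761
oxlowL [ 0.421  -0.2973  0.01  ] along 0.4594 lat 0.2337
oxlowR [ 0.4504 -0.2818  0.01  ] along 0.4594 lat 0.267
oxtopL [ 0.4207 -0.2935  0.038 ] along 0.4559 lat 0.2353
oxtopR [ 0.4474 -0.2794  0.038 ] along 0.4558 lat 0.2655
tcp 0.4853760352161008 0.24862291615597004
```

>>> {"fn": "send_rows", "kwargs": {
  "increments": [
    [-1,0.003,-0.0005,0,0],
    [-1,0.005,-0.0005,0,0],
    [-1,0.0065,-0.0005,0,0],
    [-1,0.0065,-0.0005,0,0],
    [-1,0.0065,-0.0005,0,0]
  ]
}}

```text
time: 26.57
tool_pos: [0.4454, -0.3133, 0.0116]
ee_rot: [-0.209, 1.571, -1.293]
wrist_force: [-1.2, 1.3, 3.2]
width: 0.0329
```

```bash
python3 go.py 0.446 -0.3133 0.0117 27.8
```

```text
t 26.57 tcp [ 0.4454 -0.3133  0.0116] jaw 27.87 tilt x [ 0. -0. -1.] J [-0.72  0.19  1.65 -0.    1.3  -1.2 ] F [-1.2  1.3  3.2] w 0.0329
shift [-0.0001  0.0006  0.0003] norm 0.001
roll 0.0012 or -3.1404
```

>>> {"fn": "send_rows", "kwargs": {
  "increments": [
    [-1,0,0,0,0],
    [0.3,0,0,0,0],
    [0.3,0,0,0,0],
    [0.3,0,0,0,0],
    [0.3,0,0,0,0]
  ]
}}

```text
time: 26.98
tool_pos: [0.4452, -0.3131, 0.0108]
ee_rot: [-2.882, 1.57, 2.317]
wrist_force: [-0.2, -0.2, 0.4]
width: 0.056
```

>>> {"fn": "send_rows", "kwargs": {
  "increments": [
    [0.3,0,0,0,0],
    [0.3,0,0,0,0],
    [0.3,-0.02,0,0,0],
    [0.3,-0.06,0,0,0],
    [0.3,-0.1,0,0,0]
  ]
}}

```text
time: 27.4
tool_pos: [0.444, -0.312, 0.1101]
ee_rot: [-2.775, 1.565, 2.424]
wrist_force: [1.4, -0.6, -0.2]
width: 0.061
```

>>> {"fn": "send_rows", "kwargs": {
  "increments": [
    [0.3,-0.02,0,0.03,0],
    [0.3,-0.04,0,0.06,0],
    [0.3,-0.04,0,0.06,0],
    [0.3,-0.04,0,0.06,0]
  ]
}}

```text
time: 27.73
tool_pos: [0.4741, -0.3675, 0.1522]
ee_rot: [0.368, 1.569, -0.718]
wrist_force: [-0.3, 0.5, -1.1]
width: 0.061
```

```bash
python3 go.py; python3 snap.py wrist w24;python3 snap.py top t2;python3 snap.py side s3
```

```text
t 27.73 tcp [ 0.4741 -0.3675  0.1522] jaw 27.81 tilt x [ 0.002 -0.002 -1.   ] J [-0.75  0.21  1.34  0.    1.59 -1.24] F [-0.3  0.5 -1.1] w 0.061
```

View pics/w24.png

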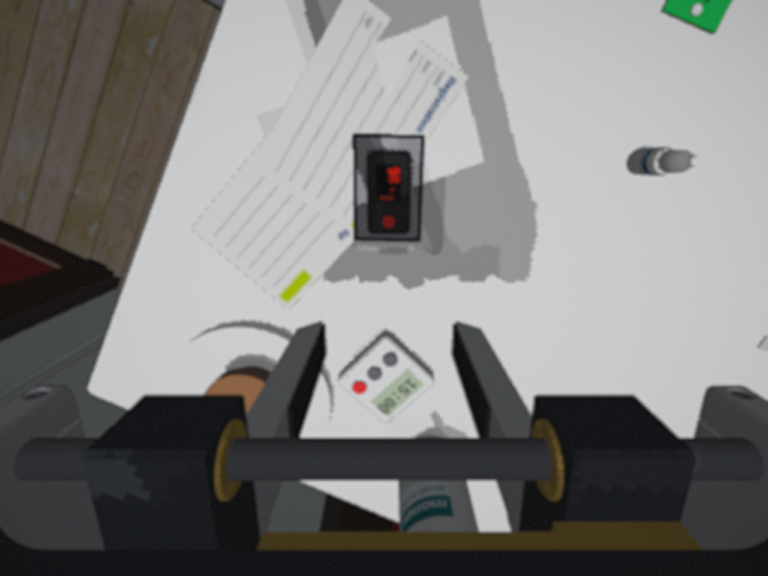

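View pics/t2.png

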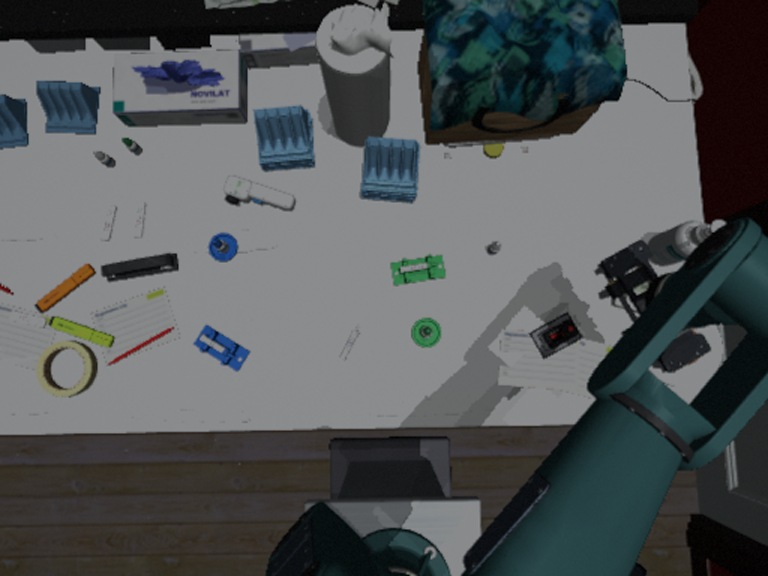

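View pics/s3.png

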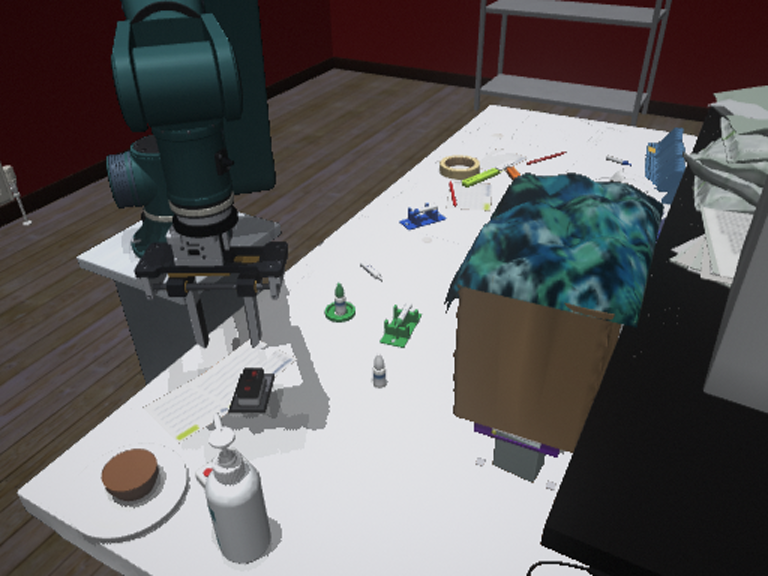

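```bash
python3 -c "
import cv2,numpy as np
i=cv2.imread('pics/w24_raw.png')[80:170,220:300];a=cv2.resize(i,None,fx=6,fy=6,interpolation=cv2.INTER_CUBIC);cv2.imwrite('pics/w24c.png',a)
t=cv2.imread('pics/t2_raw.png')
b=cv2.resize(t[160:260,120:320],None,fx=4,fy=4,interpolation=cv2.INTER_CUBIC);cv2.imwrite('pics/t2c.png',b)
s=cv2.imread('pics/s3_raw.png')
p=[s[180:240,210:290],s[120:160,250:310]]
c=np.vstack([cv2.resize(x,(480,360 if k==0 else 320),interpolation=cv2.INTER_CUBIC)[:290] for k,x in enumerate(p)]);cv2.imwrite('pics/s3c.png',c)"
```

```text
(no output)
```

View pics/w24c.png

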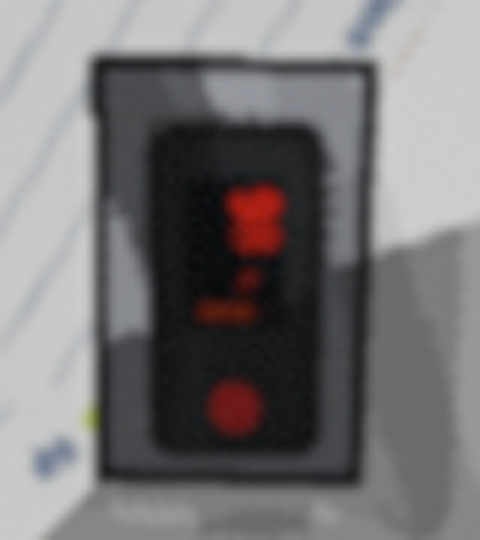

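View pics/t2c.png

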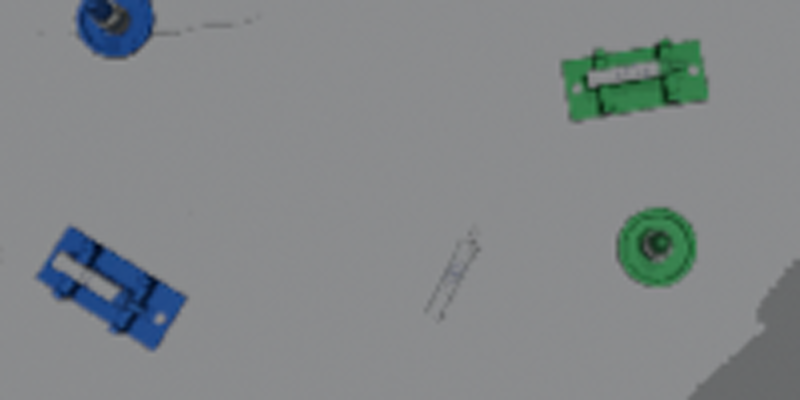

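View pics/s3c.png

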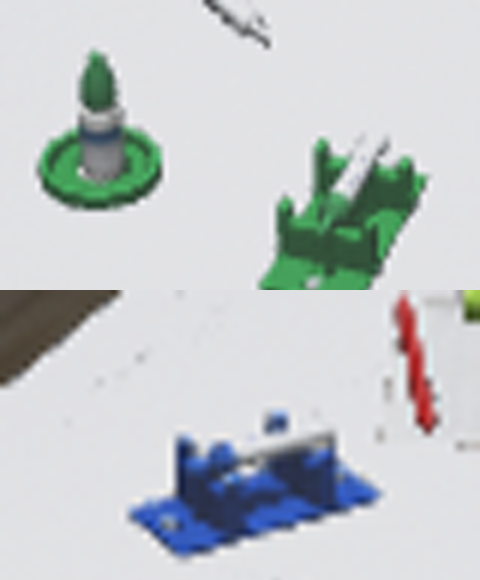

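```bash
python3 - <<'E'
import pickle
from h import *
c=pickle.load(open('pics/w24.pkl','rb'))
g=lambda x,y:((x+.5)/6-.5+220,(y+.5)/6-.5+80)
a=np.radians(-62.2);ax=np.array([np.cos(a),np.sin(a)]);lt=np.array([-ax[1],ax[0]])
for n,P,z in(('rim',((95,62),(375,65),(358,480),(100,480)),.005),('ox',((152,122),(322,122),(318,452),(152,452)),.032)):
    q=np.array([onz(c,*g(*p),z) for p in P]);m=q.mean(0)
    d=q[2]-q[1]+q[3]-q[0]
    print(n,m.round(4),'along',(m[:2]@ax).round(4),'lat',(m[:2]@lt).round(4),'ang',np.degrees(np.arctan2(d[1],d[0])).round(1),'L',np.linalg.norm(d)/2)
# side projections, crop coords
import cv2
s=cv2.imread('pics/s3_raw.png');t=cv2.imread('pics/t2_raw.png')
def sc(im,cam,cen,axd,name,x0,y0,w,h,k=8):
    i=cv2.resize(im[y0:y0+h,x0:x0+w],None,fx=k,fy=k,interpolation=cv2.INTER_CUBIC)
    e=np.array([np.cos(np.radians(axd)),np.sin(np.radians(axd))])
    for r in(-36,36):
        p=proj(cam,[cen[0]+e[0]*r/1000,cen[1]+e[1]*r/1000,.0285]); cv2.circle(i,(int((p[0]-x0+.5)*k),int((p[1]-y0+.5)*k)),3,(0,0,255),1)
    cv2.imwrite(name,i)
sc(s,'side',(.5755,-.059),-81.9,'pics/ck1.png',245,195,50,45)
sc(s,'side',(.4345,.315),57.7,'pics/ck2.png',255,125,60,40)
i1=cv2.imread('pics/ck1.png');i2=cv2.imread('pics/ck2.png')
H=max(i1.shape[0],i2.shape[0]);o=np.zeros((H,i1.shape[1]+i2.shape[1],3),np.uint8)
o[:i1.shape[0],:i1.shape[1]]=i1;o[:i2.shape[0],i1.shape[1]:]=i2
cv2.imwrite('pics/ck.png',cv2.resize(o,(800,int(H*800/o.shape[1]))))
E
```

```text
rim [ 0.446  -0.3124  0.005 ] along 0.4843 lat 0.2488 ang -63.1 L 0.08081556420099788
ox [ 0.447  -0.3125  0.032 ] along 0.4849 lat 0.2496 ang -62.6 L 0.059004022101975785
```

View pics/ck.png

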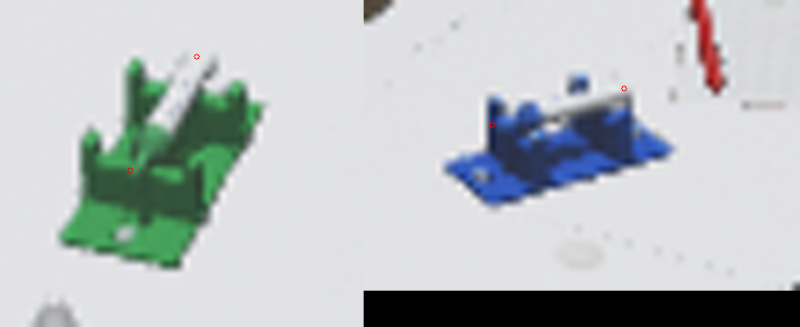

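```bash
python3 -c "
import cv2,numpy as np
a=cv2.imread('pics/w19_raw.png')[0:95,0:75];b=cv2.imread('pics/w18_raw.png')[130:225,225:300];d=cv2.imread('pics/w14_raw.png')[135:230,220:295]
cv2.imwrite('pics/cb.png',cv2.resize(np.hstack([a,b,d]),None,fx=3.5,fy=5,interpolation=cv2.INTER_CUBIC))"
```

```text
(no output)
```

View pics/cb.png

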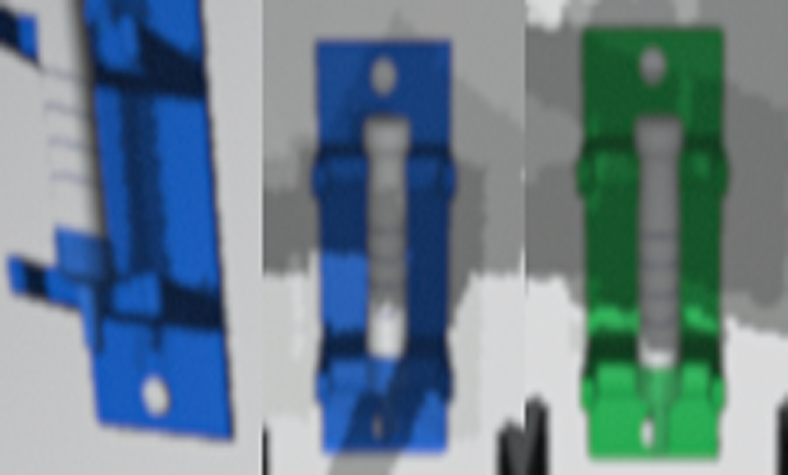

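```bash
python3 -c "
from bench import robot
print(robot.get_obs()['time'],robot.close_job())"
```

```text
the job is handed in; nothing more can be done
27.8833 None
```

All five pieces are in place, and I handed the job in at 27.9 s with the gripper clear of everything. I placed them in the order asked: green bottle, blue bottle, green tube, blue tube, oximeter.

- **Bottles:** the pictures taken after release show both standing upright near the centre of their own coloured coaster.
- **Tubes:** each lies across both saddles of its own cradle, roughly centred between the lips. A wrist picture taken at an angle shows the blue one clearly raised and level. The green one I judged only from overhead and side views.
- **Oximeter:** it lies right way up, within about 1 mm and 1° of the tray's axis in the last wrist picture.
- **Forces:** the highest wrist force I read was about 5 N.

**Where checks disagreed:**
- The side picture showed the blue tube's white end a few millimetres off its predicted spot, and its visible slope a bit steeper than expected. The wrist pictures did not bear this out.
- Camera positions for the oximeter before the grasp differed by up to 6 mm, so I went by the wrist close-ups.
- Three of my first triangulation points, one on the blue cradle and two on the tray, paired different corners in the two views. I dropped them and did not redo them. So the heights of the tray, the blue coaster and the blue cradle come from your text, and the later wrist views agreed with them.

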